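Fill the bead caddy and hold it out level over the painted panel

TASK

Pour all six beads from the steel measuring cup into the empty compartment of the bead caddy, and stand the cup back upright on the table. Then lift the caddy by its handle, keeping it level enough that the loose orange ball stays in its shallow pocket, and carry it to above the middle of the painted panel on the cutting mat. Finish holding it there in the gripper, level and still, about 10 cm clear above the panel, so that the artist can pick from it; do not set it down, and leave the tape roll, paint jar and pencil pot where they are.

Things in the scene. Friction and masses are not known exactly. Their poses are not given: they have to be found in the camera images.
- caddy: white bead caddy, loose, 0.3 kg: tray 200 (x) by 136 mm (y), walls 32 high, 4 thick, floor 4. A wall at x = 0 parts it: empty bead compartment on -x (robot side); on +x a wooden board (top at 14 mm) with the ball's pocket. Handle along y over x = 0, top at 108 mm, on posts 32 mm wide at y = +-60 mm. Origin: centre of the underside, z up. On the robot's left or right, mat on the other; turned up to 0.45 rad
- caddy_grip (a point): centre of the caddy's handle bar, 95 mm above the caddy's underside. The bar runs along y, 112 mm clear between the posts, 16 mm thick in x, 24 mm high. Axes as the caddy
- caddy_well (a point): centre of the floor of the bead compartment (94 mm in x by 128 mm in y inside, walls 28 mm above this floor; the handle is on its +x side). Axes as the caddy
- caddy_pocket (a point): where the ball's centre is when it sits in the middle of its pocket: a round pocket 26 mm wide and 4 mm deep in the wooden board. The ball has 2 mm of play and climbs out when the caddy is tipped about 35 degrees. Axes as the caddy
- ball_center (a point): centre of the loose orange ball, 36 mm in diameter, about 22 g
- cup_grip (a point): middle of the cup's handle, on its axis: a straight level round black stick, 13 mm thick (a hand leant sideways about it grips as well), 40 mm above the cup's underside, along the cup's -x from its wall to 129 mm from the cup's axis; this point is 85 mm from that axis. Axes: x towards the cup, z up. At the start the handle points roughly to the robot (within 0.5 rad)
- cup_mouth (a point): centre of the mouth of the steel measuring cup, loose, 0.11 kg empty: 88 mm wide at the rim, 52 at the foot, 45 high, wall 3 mm, flaring 22 degrees, so that all beads have rolled out at about 85 degrees of tilt. Axes: z up out of the mouth, handle on -x
- bead1: round glazed bead, 20 mm in diameter, blue, about 10 g, loose in the cup at the start; origin at its centre
- bead2: round glazed bead, 20 mm in diameter, green, about 10 g, loose in the cup at the start; origin at its centre
- bead3: round glazed bead, 20 mm in diameter, yellow, about 10 g, loose in the cup at the start; origin at its centre
- bead4: round glazed bead, 20 mm in diameter, blue, about 10 g, loose in the cup at the start; origin at its centre
- bead5: round glazed bead, 20 mm in diameter, green, about 10 g, loose in the cup at the start; origin at its centre
- bead6: round glazed bead, 20 mm in diameter, yellow, about 10 g, loose in the cup at the start; origin at its centre
- panel_mid (a point): middle of the top of the painted panel (pale yellow, 150 mm in x by 190 mm in y, top 9 mm above the table) which lies on the green cutting mat (200 by 260 mm, 3 mm thick); fixed. z up
- tape: bystander: roll of tape lying flat, 96 mm across, 24 mm high, open in the middle; origin at the centre of its underside
- paint: bystander: green paint jar with a black cap, 58 mm across, 78 mm high; origin at the centre of its underside
- pencils: bystander: white pot with pencils, 74 mm across, pencils reaching 170 mm high; origin at the centre of its underside
Things that resemble listed ones, but are neither listed nor needed, are in the scene too. What is meant by the part that bears ball_center is not blue or turquoise, and is the smaller of those in its own colour.

How it is judged:
By the outcome, as a careful person would: the job done as asked, in the order asked, and still so for the second after the job is handed in, while the arm keeps its last pose, push and grip.
It also fails if it takes over 72 s, if anything falls off the work surface, if the arm or the gripper's body presses on something with over 40 N, if the wrist force passes 120 N, or if a joint passes its speed limit or range.

ROBOT

A 7-joint arm with a two-finger parallel gripper is mounted at the origin on the work surface. World frame = base frame: x ahead of the robot, y to its left, z up, the work surface at z = 0. Lengths are in m, angles in rad, forces in N, time in s.
With the tool pointing down it reaches from about 0.425 to 0.875 m from the base axis. Payload 4.7 kg.
Tool frame: the origin (TCP) lies on the centre line of the jaws, within the pads' length; the fingertips stand 8 mm ahead of it and the grasp point (between the pads) lies 11 mm behind it; z points along the fingers, y is the direction in which the jaws open and shut (so a half turn about z gives the same grasp; the last joint's range is limited). The gripper opens to 87 mm and grips with 3 to 60 N. Pads are 19 mm wide; open, the fingers measure 117 mm over their backs; the gripper's body (75 mm by 190 mm) begins 51 mm behind the grasp point.
Start: joints at [-1.155, 0.321, -0.07, 1.45, 0.023, 1.371, -0.057], TCP at [0.254, 0.598, 0.231] pointing down, gripper open.
Joint ranges: [-2.86, 2.86], [-0.3, 2.09], [-1.38, 1.24], [0.06, 2.45], [-1.56, 4.7], [0.09, 2.05], [-2.69, 2.69]. Speed limits (rad/s): [2.57, 2.57, 3.14, 3.14, 3.14, 3.14, 3.14].

INTERFACE

Orientations are given as a rotation vector (axis times angle).
In Python, from bench import ctrl, cams, workorder gives the robot as it stands. The module is installed in compiled form; this text tells all that it offers.
- The arm moves only by the tool carry_out, never from a script. Its argument "rows" is a list of rows, each an object with "offset": the shift along the tool's x, y, z in m, a list of three; "rot": the turn, a rotation vector about the tool's x, y, z in degrees, a list of three; "gripper": the opening, from 0 (shut) to 1 (fully open). In form: [{"offset": [dx, dy, dz], "rot": [rx, ry, rz], "gripper": gripper}, ...]. A call has 1 to 10 rows; each row shifts and turns the commanded pose from where the row before left it, along the tool's axes as they then stand; what a row does not reach is not made up. A row lasts 1/8 s, in which the tool goes at most 62.5 mm and 10.7 degrees, less where a joint would pass 70% of its speed; a pose out of reach is approached as far as the arm can. A call is refused whole if a number of a shift passes 0.0625 or a number of a turn 10.7, either way. A call with a gripper value outside its range is refused whole. The fingers move at their own pace and stop on an object; "grip_force" is the grip in N (left out, the last holds). Time passes only in rows, so rows that do not move let the fingers close. It gives the time, the measured TCP pose, the force and the opening at its end, in the units of the state.
- ctrl.get_state(): the state, without advancing time (a new reading comes with each control period).
- cams.get_image(name): name is "scene" or "top" or "wrist"; returns a dict with "img" (384x512x3 uint8, red, green, blue), "vfov" (degrees; the focal length in pixels is half the picture's height over the tangent of half this angle, whatever the lens; pixels are square), "cx", "cy" (the principal point, pixels), "R" (3x3) and "t" (3): a world point X has camera coordinates R X + t. Camera axes: x right, y down, z forward; pixel columns grow to the right and rows downward; lengths in m; the calibration is good to about 2 mm. A picture is of the moment at which its call begins. There is no depth.
- workorder.close_job(): hands the job in, once; it reports no verdict.
The state is a dict: "time": time; "joint_positions": joint angles; "qd": joint speeds; "joint_torque": joint torques, N m; "position": TCP position; "tool_rot": TCP orientation; "ft_force": force on the tool from outside, world axes, zero at the start; "torque": the same for the moment, N m; "grip_width": opening from 0.0 (shut) to 1.0 (fully open).
Only numpy, scipy, OpenCV 4.12 (cv2) and the standard library are available. Lean on these libraries where they do the work, as an engineer would, in place of code of your own. Each camera call takes 0.05 s, during which the arm holds its last target.

## Working session

There is one attempt and no reset: what is moved stays moved. The work goes in short steps, Python scripts to look and compute and a tool call to move; the robot and the scene stay as the last step left them, time stands still between calls to the robot, and variables do not carry over. Pictures are saved under pics/ and viewed, and the job is handed in when it is done.

Besides the shell and the picture viewer there is one more tool, called after "Request:" by a JSON object that holds its "op" and its "data", one argument or row to a line. carry_out: Moves the arm, as the interface text tells. Its arguments: {"type":"object","properties":{"rows":{"type":"array"},"grip_force":{"type":"number"}},"required":["rows"]}

```bash
ls; mkdir -p pics
python3 - <<'E'
from bench import ctrl, cams
import cv2, pickle
d={}
for n in ["scene","top","wrist"]:
    r=cams.get_image(n); d[n]=r
    cv2.imwrite(f"pics/{n}0.png",cv2.cvtColor(r["img"],cv2.COLOR_RGB2BGR))
    print(n,r["vfov"],r["cx"],r["cy"],r["R"],r["t"])
pickle.dump(d,open("v0.pkl","wb"))
print(ctrl.get_state())
E
```

```text
pics
scene 53.19217701271794 254.85797155187282 193.63694322589555 [[-0.16583143  0.98614769  0.00355863]
 [ 0.69844823  0.11999762 -0.70552863]
 [-0.69618246 -0.1145133  -0.70867248]] [ 0.06304167 -0.35633762  1.46765935]
top 44.872803045041444 252.3218589925102 191.89346447159485 [[ 0.02933877 -0.99938152 -0.01938593]
 [-0.99668913 -0.02777744 -0.0764146 ]
 [ 0.07582885  0.02156366 -0.99688765]] [0.03104923 0.61820671 1.2464795 ]
wrist 69.99323448259574 255.49949471200435 188.61592785324763 [[ 3.91078313e-01  9.20357319e-01 -3.97812646e-04]
 [ 8.92486602e-01 -3.79129849e-01  2.44393581e-01]
 [ 2.24778598e-01 -9.59320717e-02 -9.69676038e-01]] [-0.64926593 -0.02828078  0.38861861]
{'time': 0.15, 'joint_positions': array([-1.15487464,  0.32162055, -0.07005618,  1.45136052,  0.02259384,
        1.37078941, -0.05691894]), 'qd': array([ 0.00117784, -0.00239793, -0.00133586, -0.00292123, -0.00054526,
        0.00166016,  0.00112562]), 'joint_torque': array([-2.75071907e-04, -4.91796148e+01, -4.04808791e-01, -3.12873602e+01,
       -6.38470869e-02,  4.04570054e-02,  1.13524870e-04]), 'position': array([0.25411674, 0.5978478 , 0.22975062]), 'tool_rot': array([-6.26940362e-01, -3.07820437e+00,  2.16568310e-03]), 'ft_force': array([-1.4378389 , -0.09907026,  0.17480226]), 'torque': array([ 0.03163083,  0.01978806, -0.05632855]), 'grip_width': 1.0032767975018828}
```

View pics/scene0.png

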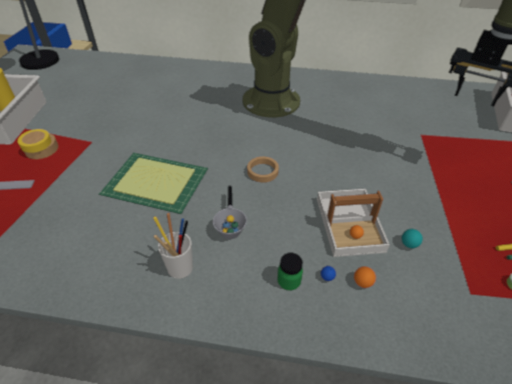

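View pics/top0.png

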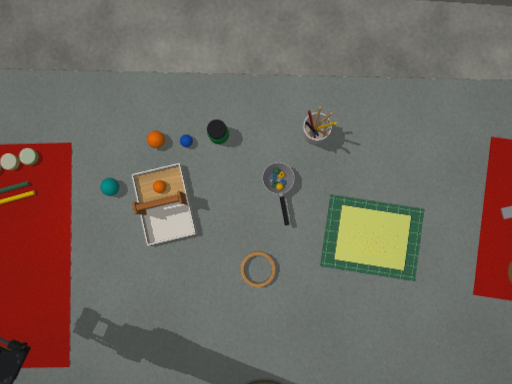

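View pics/wrist0.png

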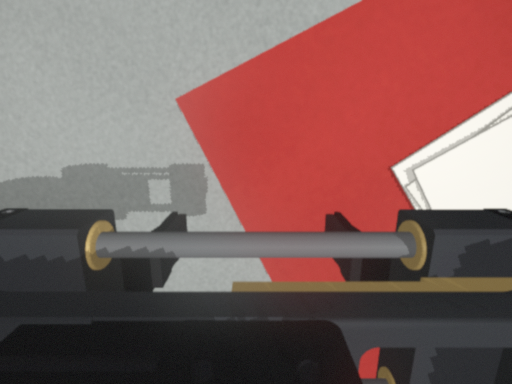

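```bash
cat > h.py <<'E'
import numpy as np, cv2
def K(r):
    f=192/np.tan(np.radians(r["vfov"])/2); return f,r["cx"],r["cy"]
def ray(r,u,v):
    f,cx,cy=K(r); R=np.array(r["R"]);t=np.array(r["t"])
    return -R.T@t, R.T@np.array([(u-cx)/f,(v-cy)/f,1])
def onz(r,u,v,z):
    c,d=ray(r,u,v); return c+d*(z-c[2])/d[2]
def proj(r,X):
    f,cx,cy=K(r); p=np.array(r["R"])@np.array(X)+np.array(r["t"]); return np.array([cx+f*p[0]/p[2],cy+f*p[1]/p[2]])
def two(r1,p1,r2,p2):
    c1,d1=ray(r1,*p1);c2,d2=ray(r2,*p2)
    s=np.linalg.lstsq(np.c_[d1,-d2],c2-c1,rcond=None)[0]
    a=c1+s[0]*d1;b=c2+s[1]*d2
    return (a+b)/2,np.linalg.norm(a-b)
def crop(r,u0,v0,w,h,s,name):
    im=cv2.cvtColor(r["img"],cv2.COLOR_RGB2BGR)[v0:v0+h,u0:u0+w]
    cv2.imwrite(name,cv2.resize(im,None,fx=s,fy=s,interpolation=cv2.INTER_CUBIC))
E
python3 - <<'E'
import pickle
from h import *
d=pickle.load(open("v0.pkl","rb"))
crop(d["top"],120,150,100,110,5,"pics/c1.png")
crop(d["top"],230,150,100,110,5,"pics/c2.png")
crop(d["scene"],200,170,200,100,4,"pics/c3.png")
im=d["top"]["img"]; hsv=cv2.cvtColor(im,cv2.COLOR_RGB2HSV)
m=((hsv[...,0]>22)&(hsv[...,0]<36)&(hsv[...,1]>90)&(hsv[...,2]>130)).astype(np.uint8)
n,l,s,c=cv2.connectedComponentsWithStats(m)
for i in range(1,n):
    if s[i,4]>500:
        cn,_=cv2.findContours((l==i).astype(np.uint8),0,2); q=cv2.minAreaRect(cn[0]); print(s[i],q, onz(d["top"],*q[0],.009))
        for p in cv2.boxPoints(q): print(onz(d["top"],*p,.009))
E
```

```text
[ 335  205   76   65 3823] ((372.6168212890625, 237.25265502929688), (70.58110809326172, 54.896419525146484), 8.880659103393555) [ 0.50320075 -0.28297968  0.009     ]
[ 0.44124737 -0.17754039  0.009     ]
[ 0.58982514 -0.19837458  0.009     ]
[ 0.56539163 -0.3888232   0.009     ]
[ 0.41770675 -0.36648077  0.009     ]
```

View pics/c1.png

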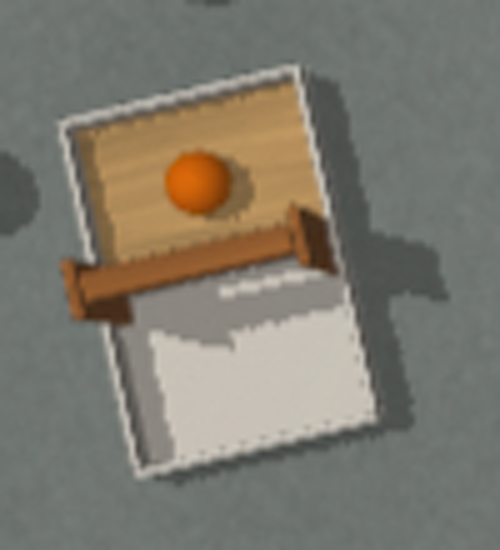

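View pics/c2.png

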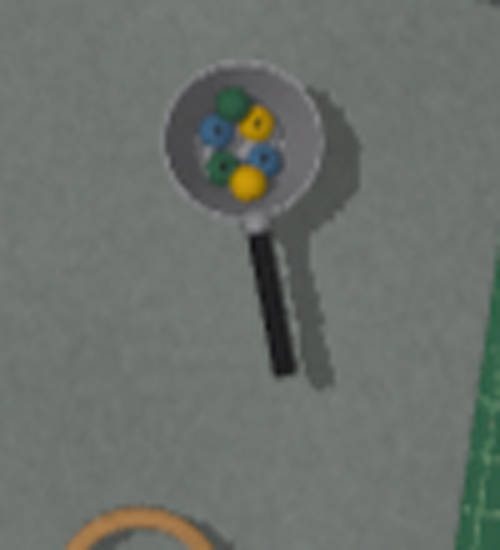

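View pics/c3.png

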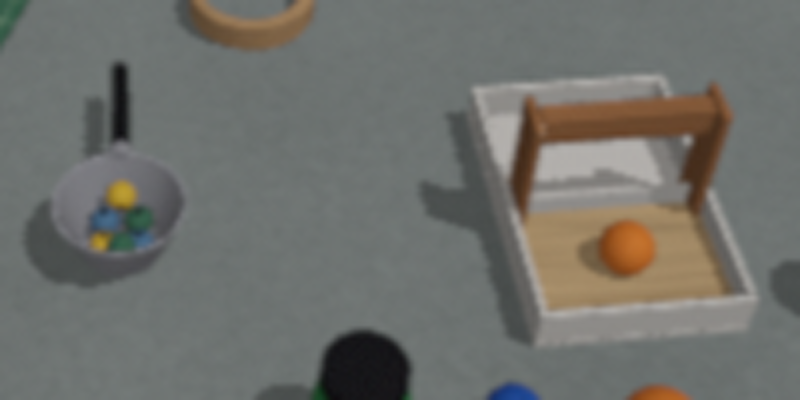

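Close-ups: in c1 the caddy's wall-top corners are at about (62,122), (298,66), (378,424), (138,476) and the bar runs (75,285)–(300,238). In c2 the cup rim is centred at about (243,140) and its handle ends at (285,375). The ball sits in the caddy's pocket.

Run:
```python
import pickle
from h import *
d=pickle.load(open("v0.pkl","rb"))
T=d["top"];S=d["scene"]
f=lambda u0,v0,x,y,s: (u0+(x+.5)/s-.5, v0+(y+.5)/s-.5)
C=[onz(T,*f(120,150,x,y,5),.032) for x,y in [(62,122),(298,66),(378,424),(138,476)]]
C=np.array(C);print(C, C.mean(0)); n=np.linalg.norm
print("sides",n(C[0]-C[1]),n(C[1]-C[2]),n(C[2]-C[3]),n(C[3]-C[0]))
for a,b in((3,0),(2,1)): e=C[b]-C[a];print("x dir yaw",np.arctan2(e[1],e[0]))
for a,b in((1,0),(2,3)): e=C[b]-C[a];print("y dir yaw",np.arctan2(-e[0],e[1]))
# scene corners
D=np.array([onz(S,*f(200,170,x,y,4),.032) for x,y in [(755,296),(537,320),(472,90),(664,77)]]);print(D,D.mean(0))
# handle top ends
for p in [(75,275),(300,225)]: print("bar",onz(T,*f(120,150,*p,5),.108))
# cup
for nm,(x,y),z in [("rim",(243,140),.045),("rimL",(164,140),.045),("rimR",(323,140),.045),("rimT",(243,60),.045),("root",(257,235),.046),("end",(285,375),.046)]: print(nm,onz(T,*f(230,150,x,y,5),z))
for nm,(x,y),z in [("srimL",(52,200),.045),("srimR",(184,200),.045),("send",(120,65),.046)]: print(nm,onz(S,*f(200,170,x,y,4),z))
# colour masks
for r,nm in((T,"top"),(S,"scene")):
    h=cv2.cvtColor(r["img"],cv2.COLOR_RGB2HSV)
    m=((h[...,2]<45)).astype(np.uint8); nn,l,s,c=cv2.connectedComponentsWithStats(m)
    for i in range(1,nn):
        if 40<s[i,4]<400: print(nm,s[i],c[i],onz(r,*c[i],.045))
```

```text
[[0.65637012 0.37920397 0.032     ]
 [0.69068743 0.25093401 0.032     ]
 [0.49699724 0.19949765 0.032     ]
 [0.46516385 0.32843983 0.032     ]] [0.57730466 0.28951887 0.032     ]
sides 0.1327812444266767 0.20040356205121387 0.132813591116334 0.19783031952109562
x dir yaw 0.25950734380055335
x dir yaw 0.2595688725172301
y dir yaw 0.2614172488864205
y dir yaw 0.24204105395517864
[[0.65382993 0.38000228 0.032     ]
 [0.69493777 0.24772624 0.032     ]
 [0.50236025 0.19844804 0.032     ]
 [0.46632736 0.33140931 0.032     ]] [0.57936383 0.28939647 0.032     ]
bar [0.56969555 0.34703167 0.108     ]
bar [0.59855125 0.23264831 0.108     ]
rim [ 0.65595385 -0.02020884  0.045     ]
rimL [0.65479549 0.02227109 0.045     ]
rimR [ 0.65712532 -0.06316925  0.045     ]
rimT [ 0.69932665 -0.01912001  0.045     ]
root [ 0.60488812 -0.02895255  0.046     ]
end [ 0.53050757 -0.04570709  0.046     ]
srimL [ 0.66168941 -0.06251716  0.045     ]
srimR [0.64741557 0.02078851 0.045     ]
send [ 0.53352632 -0.04569385  0.046     ]
top [207 120  19  19 280] [216.43928571 129.15714286] [0.7837534  0.15082924 0.045     ]
top [280 197   9  28 109] [283.88073394 210.32110092] [ 0.56839767 -0.0375948   0.045     ]
scene [288   0  16  34 140] [295.40714286  15.87857143] [-0.74200928  0.02022544  0.045     ]
scene [492   0  20  34 299] [502.19397993  18.62876254] [-0.88874206  1.05142669  0.045     ]
scene [255  83  34  11 110] [269.52727273  90.19090909] [ 0.00291376 -0.00794895  0.045     ]
scene [228 187   4  18  49] [229.73469388 196.28571429] [ 0.57230629 -0.03704663  0.045     ]
scene [280 253  22  22 373] [290.6461126  263.50134048] [0.76192066 0.14810721 0.045     ]
```

```bash
cat >> h.py <<'E'
from scipy.spatial.transform import Rotation as Ro
import json
def plan(s,P,R,n,g,prof=None,dec=4,via=None):
    """from state s: TCP to P (grasp-point converted by caller), rotation R, n rows"""
    p=np.array(s["position"]);q=Ro.from_rotvec(s["tool_rot"]);p0=p.copy();q0=q
    dv=(q0.inv()*R).as_rotvec(); out=[]
    for i in range(1,n+1):
        a=i/n if prof is None else prof(i/n)
        pt=p0+(np.array(P)-p0)*a; qt=q0*Ro.from_rotvec(dv*a)
        o=np.round(q.inv().apply(pt-p),dec); r=np.round(np.degrees((q.inv()*qt).as_rotvec()),1)
        p=p+q.apply(o); q=q*Ro.from_rotvec(np.radians(r))
        out.append({"offset":[float(x) for x in o],"rot":[float(x) for x in r],"gripper":g})
    for i in range(0,n,10): print(json.dumps(out[i:i+10]))
    print("total deg",np.degrees(np.linalg.norm(dv)),"dist",np.linalg.norm(np.array(P)-p0))
def tool(yaw,lean=0,pitch=0):
    """tool x along -h (h at yaw), pointing down; lean>0 : hand displaced to the left (h x up side... +y side)"""
    X=-np.array([np.cos(yaw),np.sin(yaw),0]);Z=np.array([0,0,-1.]);Y=np.cross(Z,X)
    R=Ro.from_matrix(np.c_[X,Y,Z])
    h=-X
    return Ro.from_rotvec(-h*np.radians(lean))*R   # lean + : hand goes to left
def tcp(G,R): return np.array(G)+R.apply([0,0,.011])
def show(s): print(round(s["time"],2),np.round(s["joint_positions"],2),np.round(s["position"],4),np.round(Ro.from_rotvec(s["tool_rot"]).as_matrix(),3).tolist(),np.round(s["ft_force"],1),round(s["grip_width"],3))
E
python3 - <<'E'
from h import *
from bench import ctrl
s=ctrl.get_state()
R=tool(.2,0); print(R.as_matrix(), tool(.2,40).apply([0,0,-1]))
plan(s,tcp([.568,-.038,.20],R),R,13,0.4)
E
```

```text
[[-0.98006658 -0.19866933  0.        ]
 [-0.19866933  0.98006658  0.        ]
 [-0.          0.         -1.        ]] [-0.12770218  0.62997465  0.76604444]
[{"offset": [-0.0414, -0.0356, 0.0032], "rot": [-0.0, -0.0, -2.7], "gripper": 0.4}, {"offset": [-0.0396, -0.0374, 0.0032], "rot": [-0.0, -0.0, -2.6], "gripper": 0.4}, {"offset": [-0.0379, -0.0393, 0.0032], "rot": [-0.0, -0.0, -2.7], "gripper": 0.4}, {"offset": [-0.036, -0.0409, 0.0032], "rot": [-0.0, -0.0, -2.6], "gripper": 0.4}, {"offset": [-0.0341, -0.0426, 0.0031], "rot": [-0.0, -0.0, -2.7], "gripper": 0.4}, {"offset": [-0.032, -0.0441, 0.0032], "rot": [-0.0, -0.0, -2.6], "gripper": 0.4}, {"offset": [-0.0301, -0.0456, 0.0032], "rot": [-0.0, -0.0, -2.7], "gripper": 0.4}, {"offset": [-0.0278, -0.0469, 0.0032], "rot": [-0.0, -0.0, -2.6], "gripper": 0.4}, {"offset": [-0.0257, -0.0481, 0.0032], "rot": [-0.1, -0.0, -2.7], "gripper": 0.4}, {"offset": [-0.0234, -0.0493, 0.0031], "rot": [0.0, -0.0, -2.6], "gripper": 0.4}]
[{"offset": [-0.0211, -0.0502, 0.0031], "rot": [0.0, -0.0, -2.7], "gripper": 0.4}, {"offset": [-0.0188, -0.0513, 0.0031], "rot": [0.0, -0.0, -2.6], "gripper": 0.4}, {"offset": [-0.0164, -0.052, 0.0031], "rot": [0.0, -0.0, -2.7], "gripper": 0.4}]
total deg 34.48328799317455 dist 0.7102715968649661
```

Request:
{"op": "carry_out", "data": {
  "rows": [
    {"offset":[-0.041,-0.036,0.003],"rot":[0,0,-2.7],"gripper":0.4},
    {"offset":[-0.04,-0.037,0.003],"rot":[0,0,-2.6],"gripper":0.4},
    {"offset":[-0.038,-0.039,0.003],"rot":[0,0,-2.7],"gripper":0.4},
    {"offset":[-0.036,-0.041,0.003],"rot":[0,0,-2.6],"gripper":0.4},
    {"offset":[-0.034,-0.043,0.003],"rot":[0,0,-2.7],"gripper":0.4},
    {"offset":[-0.032,-0.044,0.003],"rot":[0,0,-2.6],"gripper":0.4},
    {"offset":[-0.03,-0.046,0.003],"rot":[0,0,-2.7],"gripper":0.4},
    {"offset":[-0.028,-0.047,0.003],"rot":[0,0,-2.6],"gripper":0.4},
    {"offset":[-0.026,-0.048,0.003],"rot":[0,0,-2.7],"gripper":0.4},
    {"offset":[-0.023,-0.049,0.003],"rot":[0,0,-2.6],"gripper":0.4}
  ],
  "grip_force": 50
}}

```text
time: 1.4
position: [0.4961, 0.1073, 0.2005]
tool_rot: [-0.098, 3.14, 0.001]
ft_force: [1.1, -0.2, 0.1]
grip_width: 0.398
```

Request:
{"op": "carry_out", "data": {
  "rows": [
    {"offset":[-0.021,-0.05,0.003],"rot":[0,0,-2.7],"gripper":0.4},
    {"offset":[-0.019,-0.051,0.003],"rot":[0,0,-2.6],"gripper":0.4},
    {"offset":[-0.016,-0.052,0.003],"rot":[0,0,-2.7],"gripper":0.4}
  ]
}}

```text
time: 1.78
position: [0.5683, -0.0387, 0.1914]
tool_rot: [-0.317, 3.125, 0.0]
ft_force: [0.7, 0.6, -0.4]
grip_width: 0.399
```

Run:
```python
from h import *
from bench import ctrl
s=ctrl.get_state();show(s)
for L in (40,-40):
  R=tool(.2,L); plan(s,tcp([.568,-.038,.20],R),R,6,0.4)
```

```text
1.77 [-0.39  0.18  0.47  1.73 -0.09  1.26  1.87] [ 0.5683 -0.0387  0.1914] [[-0.98, -0.201, 0.0], [-0.201, 0.98, 0.0], [-0.0, 0.0, -1.0]] [ 0.7  0.6 -0.4] 0.399
[{"offset": [0.0, -0.0011, -0.0], "rot": [6.7, 0.0, 0.0], "gripper": 0.4}, {"offset": [0.0001, -0.001, 0.0001], "rot": [6.6, 0.0, 0.0], "gripper": 0.4}, {"offset": [-0.0, -0.001, 0.0002], "rot": [6.7, 0.0, 0.1], "gripper": 0.4}, {"offset": [0.0, -0.001, 0.0003], "rot": [6.7, 0.0, -0.0], "gripper": 0.4}, {"offset": [0.0, -0.001, 0.0005], "rot": [6.6, 0.0, -0.0], "gripper": 0.4}, {"offset": [0.0001, -0.0009, 0.0005], "rot": [6.7, 0.1, 0.0], "gripper": 0.4}]
total deg 40.01439864363334 dist 0.006329790062215632
[{"offset": [0.0, 0.0013, -0.0], "rot": [-6.7, -0.0, 0.0], "gripper": 0.4}, {"offset": [0.0, 0.0013, 0.0001], "rot": [-6.6, -0.0, 0.0], "gripper": 0.4}, {"offset": [0.0001, 0.0013, 0.0003], "rot": [-6.7, -0.0, 0.1], "gripper": 0.4}, {"offset": [-0.0, 0.0012, 0.0004], "rot": [-6.7, -0.0, -0.0], "gripper": 0.4}, {"offset": [0.0, 0.0012, 0.0006], "rot": [-6.6, -0.0, 0.0], "gripper": 0.4}, {"offset": [0.0, 0.0011, 0.0006], "rot": [-6.7, -0.0, 0.0], "gripper": 0.4}]
total deg 39.98603709486906 dist 0.007817972614305807
```

Request:
{"op": "carry_out", "data": {
  "rows": [
    {"offset":[0,-0.001,0],"rot":[9.5,0,0],"gripper":0.4},
    {"offset":[0,-0.001,0],"rot":[9.5,0,0],"gripper":0.4},
    {"offset":[0,-0.001,0],"rot":[9.5,0,0],"gripper":0.4},
    {"offset":[0,-0.001,0],"rot":[9.5,0,0],"gripper":0.4},
    {"offset":[0,-0.001,0],"rot":[9.5,0,0],"gripper":0.4},
    {"offset":[0,-0.001,0],"rot":[9.5,0,0],"gripper":0.4}
  ]
}}

```text
time: 2.52
position: [0.5691, -0.0414, 0.1942]
tool_rot: [-0.269, 2.661, -1.452]
ft_force: [0.7, -0.7, -0.2]
grip_width: 0.401
```

Run:
```python
from h import *
from bench import ctrl
s=ctrl.get_state();show(s)
```

```text
2.52 [-0.84  0.35  0.38  1.88  0.84  1.38  0.94] [ 0.5691 -0.0414  0.1942] [[-0.98, -0.107, 0.17], [-0.201, 0.531, -0.824], [-0.002, -0.841, -0.541]] [ 0.7 -0.7 -0.2] 0.401
```

Request:
{"op": "carry_out", "data": {
  "rows": [
    {"offset":[0,0.001,0],"rot":[-10.5,0,0],"gripper":0.4},
    {"offset":[0,0.001,0],"rot":[-10.5,0,0],"gripper":0.4},
    {"offset":[0,0.001,0],"rot":[-10.5,0,0],"gripper":0.4},
    {"offset":[0,0.001,0],"rot":[-10.5,0,0],"gripper":0.4},
    {"offset":[0,0.001,0],"rot":[-10.5,0,0],"gripper":0.4},
    {"offset":[0,0.001,0],"rot":[-10.5,0,0],"gripper":0.4},
    {"offset":[0,0.001,0],"rot":[-10.5,0,0],"gripper":0.4},
    {"offset":[0,0.001,0],"rot":[-10.5,0,0],"gripper":0.4},
    {"offset":[0,0.001,0],"rot":[-10.5,0,0],"gripper":0.4},
    {"offset":[0,0.001,0],"rot":[-10.5,0,0],"gripper":0.4}
  ]
}}

```text
time: 3.78
position: [0.5676, -0.0347, 0.193]
tool_rot: [0.28, -2.782, -1.248]
ft_force: [-0.6, 0.4, -0.8]
grip_width: 0.399
```

Run:
```python
from h import *
from bench import ctrl
s=ctrl.get_state();show(s)
```

```text
3.77 [ 0.08  0.54  0.45  1.53 -0.82  1.76  2.43] [ 0.5676 -0.0347  0.193 ] [[-0.98, -0.133, -0.147], [-0.198, 0.652, 0.732], [-0.002, 0.747, -0.665]] [-0.6  0.4 -0.8] 0.399
```

Run:
```python
from h import *
from bench import ctrl
s=ctrl.get_state()
R=tool(.2,-40);z=R.apply([0,0,1]);G=np.array([.568,-.038,.040])
plan(s,G+z*(.007-.07),R,5,0.32)
s=dict(s,position=G+z*(.007-.07),tool_rot=R.as_rotvec())
plan(s,G+z*.007,R,4,0.32)
```

```text
[{"offset": [0.0001, -0.0215, 0.0074], "rot": [1.7, 0.0, 0.0], "gripper": 0.32}, {"offset": [0.0001, -0.0212, 0.008], "rot": [1.6, 0.0, 0.0], "gripper": 0.32}, {"offset": [0.0001, -0.021, 0.0087], "rot": [1.7, 0.1, 0.0], "gripper": 0.32}, {"offset": [0.0001, -0.0207, 0.0092], "rot": [1.6, -0.0, 0.1], "gripper": 0.32}, {"offset": [-0.0, -0.0205, 0.0098], "rot": [1.7, -0.0, -0.0], "gripper": 0.32}]
total deg 8.296125400714171 dist 0.11352325615153426
[{"offset": [-0.0, -0.0, 0.0175], "rot": [-0.0, 0.0, 0.0], "gripper": 0.32}, {"offset": [0.0, 0.0, 0.0175], "rot": [-0.0, 0.0, 0.0], "gripper": 0.32}, {"offset": [0.0, 0.0, 0.0175], "rot": [-0.0, 0.0, 0.0], "gripper": 0.32}, {"offset": [0.0, 0.0, 0.0175], "rot": [-0.0, 0.0, 0.0], "gripper": 0.32}]
total deg 3.515061561855778e-14 dist 0.07000000000000002
```

Request:
{"op": "carry_out", "data": {
  "rows": [
    {"offset":[0,-0.0215,0.0074],"rot":[1.7,0,0],"gripper":0.32},
    {"offset":[0,-0.0212,0.008],"rot":[1.6,0,0],"gripper":0.32},
    {"offset":[0,-0.021,0.0087],"rot":[1.7,0,0],"gripper":0.32},
    {"offset":[0,-0.0207,0.0092],"rot":[1.6,0,0],"gripper":0.32},
    {"offset":[0,-0.0205,0.0098],"rot":[1.7,0,0],"gripper":0.32},
    {"offset":[0,0,0],"rot":[0,0,0],"gripper":0.32}
  ]
}}

```text
time: 4.53
position: [0.5754, -0.0768, 0.0869]
tool_rot: [0.29, -2.877, -1.038]
ft_force: [-0.0, -0.1, 0.7]
grip_width: 0.322
```

Run:
```python
from h import *
from bench import ctrl,cams
s=ctrl.get_state();show(s)
R=tool(.2,-40);z=R.apply([0,0,1]);G=np.array([.568,-.038,.040])
plan(s,G+z*.007,R,5,0.32)
r=cams.get_image("scene");crop(r,150,100,160,120,5,"pics/s1.png")
r=cams.get_image("wrist");crop(r,0,0,512,384,1,"pics/w1.png")
```

```text
4.53 [ 0.07  0.63  0.47  1.57 -0.76  1.57  2.53] [ 0.5754 -0.0768  0.0869] [[-0.98, -0.153, -0.129], [-0.2, 0.754, 0.625], [0.001, 0.639, -0.77]] [-0.  -0.1  0.7] 0.322
[{"offset": [-0.0001, 0.0001, 0.0137], "rot": [-0.1, -0.0, 0.0], "gripper": 0.32}, {"offset": [-0.0001, 0.0001, 0.0136], "rot": [-0.0, -0.0, 0.0], "gripper": 0.32}, {"offset": [-0.0002, 0.0001, 0.0137], "rot": [-0.1, -0.1, 0.0], "gripper": 0.32}, {"offset": [-0.0, 0.0, 0.0137], "rot": [-0.0, 0.0, 0.0], "gripper": 0.32}, {"offset": [-0.0001, 0.0001, 0.0136], "rot": [-0.1, -0.0, 0.0], "gripper": 0.32}]
total deg 0.3321224345788002 dist 0.06832314724291288
```

View pics/s1.png

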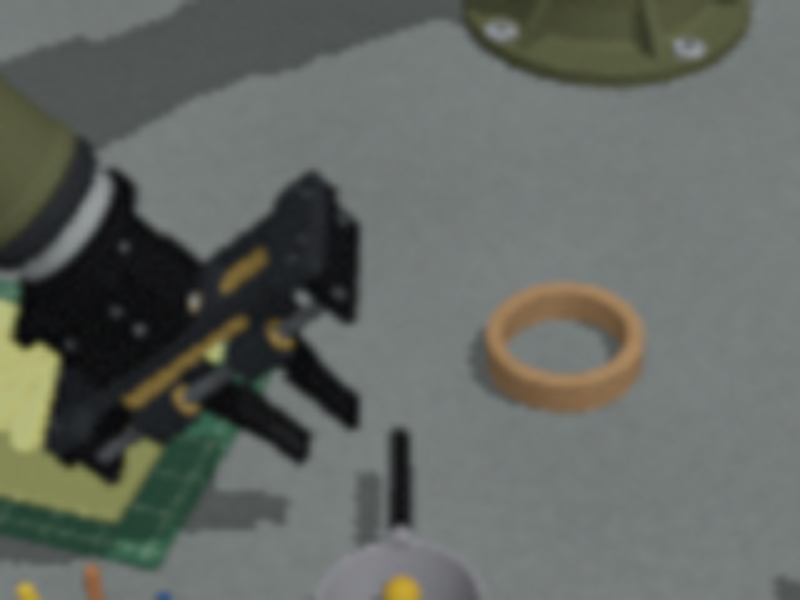

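View pics/w1.png

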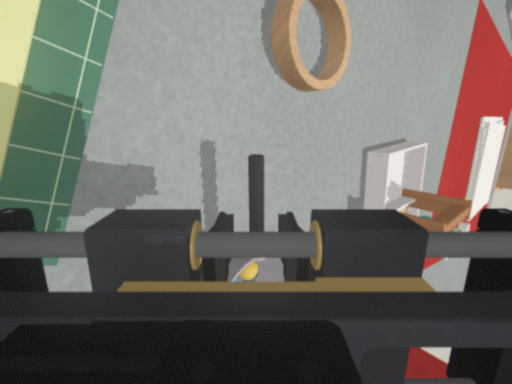

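The scene crop shows the leant fingers aimed at the handle. In the wrist view the handle, at column 256, is centred between the fingers at about 215–295, so I am advancing and closing.

Request:
{"op": "carry_out", "data": {
  "rows": [
    {"offset":[0,0,0.0137],"rot":[0,0,0],"gripper":0.32},
    {"offset":[0,0,0.0137],"rot":[0,0,0],"gripper":0.32},
    {"offset":[0,0,0.0137],"rot":[0,0,0],"gripper":0.32},
    {"offset":[0,0,0.0137],"rot":[0,0,0],"gripper":0.32},
    {"offset":[0,0,0.0137],"rot":[0,0,0],"gripper":0.32},
    {"offset":[0,0,0],"rot":[0,0,0],"gripper":0.1},
    {"offset":[0,0,0],"rot":[0,0,0],"gripper":0.05},
    {"offset":[0,0,0],"rot":[0,0,0],"gripper":0.0},
    {"offset":[0,0,0],"rot":[0,0,0],"gripper":0.0}
  ]
}}

```text
time: 5.75
position: [0.5676, -0.0348, 0.0357]
tool_rot: [0.29, -2.879, -1.039]
ft_force: [-0.2, 1.0, 1.1]
grip_width: 0.134
```

Run:
```python
from h import *
from bench import ctrl,cams
s=ctrl.get_state();show(s)
r=cams.get_image("scene");crop(r,150,130,160,120,5,"pics/s2.png")
```

```text
5.75 [ 0.03  0.64  0.44  1.66 -0.8   1.46  2.55] [ 0.5676 -0.0348  0.0357] [[-0.98, -0.154, -0.126], [-0.199, 0.754, 0.626], [-0.001, 0.639, -0.769]] [-0.2  1.   1.1] 0.134
```

View pics/s2.png

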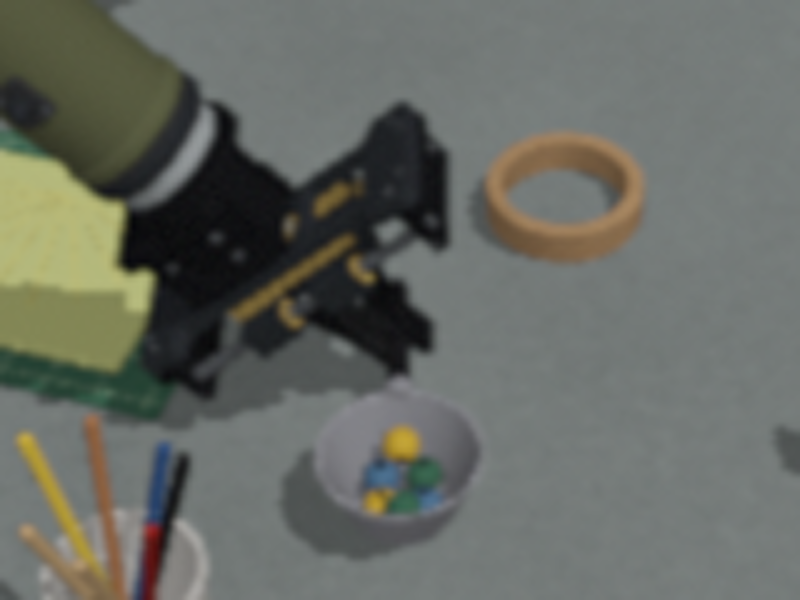

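```bash
cat >> h.py <<'E'
sm=lambda a:a*a*(3-2*a)
Cc=np.array([.578,.289]);yc=.258;ex=np.array([np.cos(yc),np.sin(yc)]);ey=np.array([-ex[1],ex[0]])
E
python3 - <<'E'
from h import *
from bench import ctrl
s=ctrl.get_state()
R0=Ro.from_rotvec(s["tool_rot"])
p=s["position"]+[0,0,.09]
plan(s,p,R0,6,0,prof=sm)
s2=dict(s,position=p)
R=tool(.258,-40);G=np.r_[Cc-.15*ex-.025*ey,.13];print(G)
plan(s2,G+R.apply([0,0,.007]),R,14,0,prof=sm)
E
```

```text
[{"offset": [-0.0, 0.0043, -0.0051], "rot": [0.0, 0.0, 0.0], "gripper": 0}, {"offset": [-0.0, 0.0106, -0.0129], "rot": [0.0, 0.0, 0.0], "gripper": 0}, {"offset": [-0.0, 0.0138, -0.0166], "rot": [0.0, 0.0, 0.0], "gripper": 0}, {"offset": [-0.0001, 0.0139, -0.0167], "rot": [0.0, 0.0, 0.0], "gripper": 0}, {"offset": [0.0, 0.0106, -0.0128], "rot": [0.0, 0.0, 0.0], "gripper": 0}, {"offset": [0.0, 0.0043, -0.0051], "rot": [0.0, 0.0, 0.0], "gripper": 0}]
total deg 0.0 dist 0.09
[0.43934335 0.22655536 0.13      ]
[{"offset": [0.0011, 0.0032, 0.0027], "rot": [-0.0, 0.0, -0.0], "gripper": 0}, {"offset": [0.003, 0.009, 0.0075], "rot": [-0.0, 0.1, -0.1], "gripper": 0}, {"offset": [0.0046, 0.0137, 0.0115], "rot": [-0.0, 0.2, -0.2], "gripper": 0}, {"offset": [0.0057, 0.0176, 0.0147], "rot": [-0.1, 0.1, -0.2], "gripper": 0}, {"offset": [0.0066, 0.0206, 0.0172], "rot": [0.0, 0.2, -0.2], "gripper": 0}, {"offset": [0.0071, 0.0224, 0.0189], "rot": [-0.0, 0.2, -0.3], "gripper": 0}, {"offset": [0.0072, 0.0235, 0.0196], "rot": [-0.0, 0.3, -0.3], "gripper": 0}, {"offset": [0.007, 0.0234, 0.0197], "rot": [-0.1, 0.2, -0.2], "gripper": 0}, {"offset": [0.0065, 0.0226, 0.019], "rot": [-0.0, 0.2, -0.3], "gripper": 0}, {"offset": [0.0058, 0.0206, 0.0174], "rot": [-0.0, 0.2, -0.2], "gripper": 0}]
[{"offset": [0.0049, 0.0177, 0.0149], "rot": [-0.1, 0.2, -0.2], "gripper": 0}, {"offset": [0.0037, 0.0139, 0.0117], "rot": [0.0, 0.1, -0.2], "gripper": 0}, {"offset": [0.0024, 0.009, 0.0076], "rot": [0.0, 0.1, -0.1], "gripper": 0}, {"offset": [0.0008, 0.0032, 0.0028], "rot": [0.0, 0.1, -0.0], "gripper": 0}]
total deg 3.322037285838267 dist 0.2954737386247018
```

Request:
{"op": "carry_out", "data": {
  "rows": [
    {"offset":[0,0.004,-0.005],"rot":[0,0,0],"gripper":0},
    {"offset":[0,0.011,-0.013],"rot":[0,0,0],"gripper":0},
    {"offset":[0,0.014,-0.017],"rot":[0,0,0],"gripper":0},
    {"offset":[0,0.014,-0.017],"rot":[0,0,0],"gripper":0},
    {"offset":[0,0.011,-0.013],"rot":[0,0,0],"gripper":0},
    {"offset":[0,0.004,-0.005],"rot":[0,0,0],"gripper":0},
    {"offset":[0,0,0],"rot":[0,0,0],"gripper":0}
  ]
}}

```text
time: 6.68
position: [0.5674, -0.0348, 0.1265]
tool_rot: [0.29, -2.879, -1.039]
ft_force: [-0.1, -0.7, -2.3]
grip_width: 0.133
```

Run:
```python
from h import *
from bench import ctrl,cams
s=ctrl.get_state();show(s)
r=cams.get_image("scene");crop(r,150,110,160,120,5,"pics/s3.png")
R=tool(.258,-40);G=np.r_[Cc-.15*ex-.025*ey,.13]
plan(s,G+R.apply([0,0,.007]),R,14,0,prof=sm,dec=3)
```

```text
6.67 [ 0.01  0.53  0.47  1.62 -0.75  1.57  2.45] [ 0.5674 -0.0348  0.1265] [[-0.98, -0.154, -0.127], [-0.199, 0.754, 0.626], [-0.001, 0.638, -0.77]] [-0.1 -0.7 -2.3] 0.133
[{"offset": [0.001, 0.003, 0.003], "rot": [-0.0, 0.0, -0.0], "gripper": 0}, {"offset": [0.003, 0.009, 0.007], "rot": [-0.0, 0.1, -0.1], "gripper": 0}, {"offset": [0.005, 0.014, 0.012], "rot": [-0.0, 0.2, -0.2], "gripper": 0}, {"offset": [0.005, 0.017, 0.015], "rot": [-0.1, 0.1, -0.2], "gripper": 0}, {"offset": [0.007, 0.021, 0.017], "rot": [0.0, 0.2, -0.2], "gripper": 0}, {"offset": [0.007, 0.022, 0.019], "rot": [-0.0, 0.2, -0.3], "gripper": 0}, {"offset": [0.007, 0.024, 0.019], "rot": [-0.1, 0.3, -0.3], "gripper": 0}, {"offset": [0.007, 0.023, 0.02], "rot": [0.0, 0.2, -0.2], "gripper": 0}, {"offset": [0.007, 0.023, 0.019], "rot": [-0.0, 0.2, -0.3], "gripper": 0}, {"offset": [0.005, 0.02, 0.018], "rot": [-0.1, 0.2, -0.2], "gripper": 0}]
[{"offset": [0.005, 0.018, 0.015], "rot": [0.0, 0.2, -0.2], "gripper": 0}, {"offset": [0.004, 0.014, 0.011], "rot": [-0.0, 0.1, -0.2], "gripper": 0}, {"offset": [0.002, 0.009, 0.008], "rot": [-0.0, 0.1, -0.1], "gripper": 0}, {"offset": [0.001, 0.003, 0.003], "rot": [-0.0, 0.0, -0.0], "gripper": 0}]
total deg 3.313210892883507 dist 0.2954186119532829
```

View pics/s3.png

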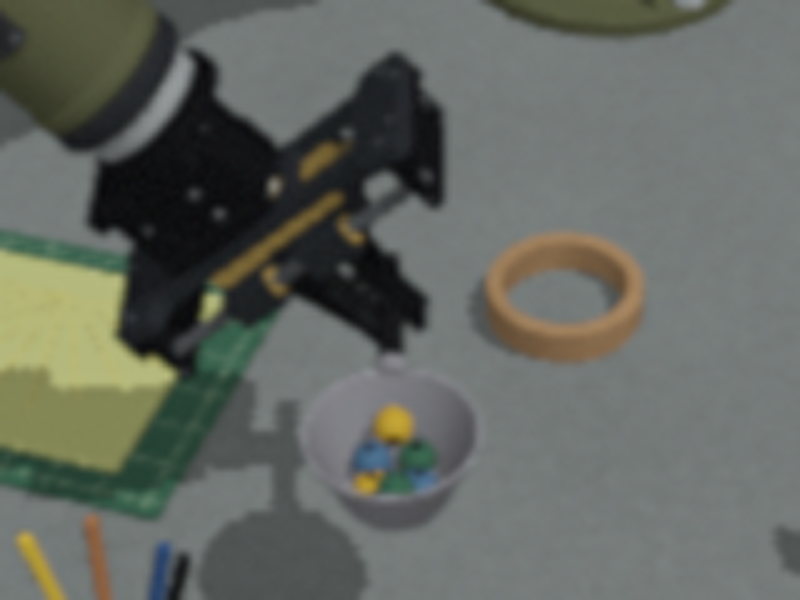

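The cup has lifted level, and all six beads are inside it (rim centred at about (390,430) in the crop). Next I carry it to the caddy.

Request:
{"op": "carry_out", "data": {
  "rows": [
    {"offset":[0.001,0.003,0.003],"rot":[0,0,0],"gripper":0},
    {"offset":[0.003,0.009,0.007],"rot":[0,0.1,-0.1],"gripper":0},
    {"offset":[0.005,0.014,0.012],"rot":[0,0.2,-0.2],"gripper":0},
    {"offset":[0.005,0.017,0.015],"rot":[-0.1,0.1,-0.2],"gripper":0},
    {"offset":[0.007,0.021,0.017],"rot":[0,0.2,-0.2],"gripper":0},
    {"offset":[0.007,0.022,0.019],"rot":[0,0.2,-0.3],"gripper":0},
    {"offset":[0.007,0.024,0.019],"rot":[-0.1,0.3,-0.3],"gripper":0},
    {"offset":[0.007,0.023,0.02],"rot":[0,0.2,-0.2],"gripper":0},
    {"offset":[0.007,0.023,0.019],"rot":[0,0.2,-0.3],"gripper":0},
    {"offset":[0.005,0.02,0.018],"rot":[-0.1,0.2,-0.2],"gripper":0}
  ]
}}

```text
time: 7.98
position: [0.4624, 0.1807, 0.1246]
tool_rot: [0.356, -2.852, -1.039]
ft_force: [0.9, 0.1, -1.4]
grip_width: 0.133
```

Request:
{"op": "carry_out", "data": {
  "rows": [
    {"offset":[0.005,0.018,0.015],"rot":[0,0.2,-0.2],"gripper":0},
    {"offset":[0.004,0.014,0.011],"rot":[0,0.1,-0.2],"gripper":0},
    {"offset":[0.002,0.009,0.008],"rot":[0,0.1,-0.1],"gripper":0},
    {"offset":[0.001,0.003,0.003],"rot":[0,0,0],"gripper":0},
    {"offset":[0,0,0],"rot":[0,0,0],"gripper":0},
    {"offset":[0,0,0],"rot":[0,0,0],"gripper":0}
  ]
}}

```text
time: 8.72
position: [0.4388, 0.2304, 0.1242]
tool_rot: [0.367, -2.85, -1.036]
ft_force: [-0.1, -0.1, -2.6]
grip_width: 0.136
```

Run:
```python
from h import *
from bench import ctrl,cams
s=ctrl.get_state();show(s)
r=cams.get_image("scene");crop(r,260,120,160,120,5,"pics/s4.png")
r=cams.get_image("top");crop(r,110,140,120,110,5,"pics/t4.png")
import pickle;pickle.dump(r,open("t4.pkl","wb"))
```

```text
8.72 [-0.35  0.19  0.31  2.04 -0.79  1.23  2.18] [0.4388 0.2304 0.1242] [[-0.967, -0.194, -0.163], [-0.253, 0.741, 0.622], [0.0, 0.642, -0.766]] [-0.1 -0.1 -2.6] 0.136
```

View pics/s4.png

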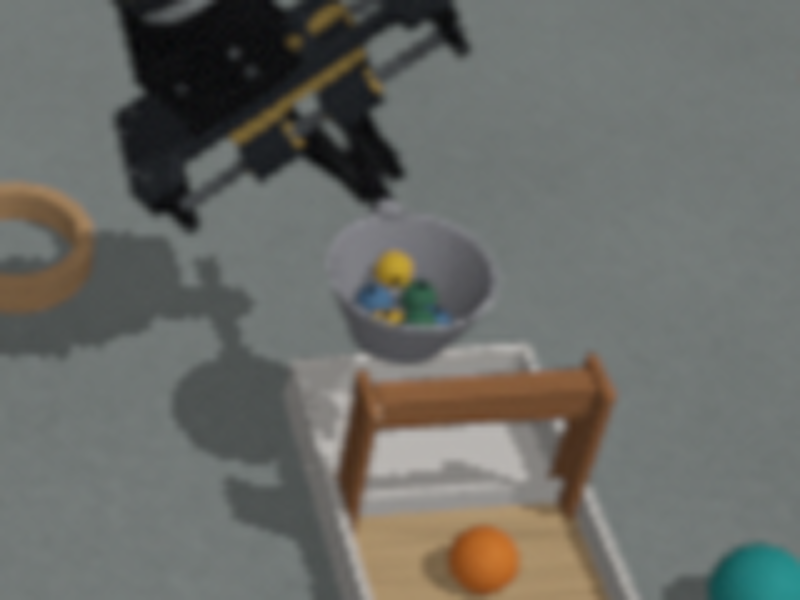

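View pics/t4.png

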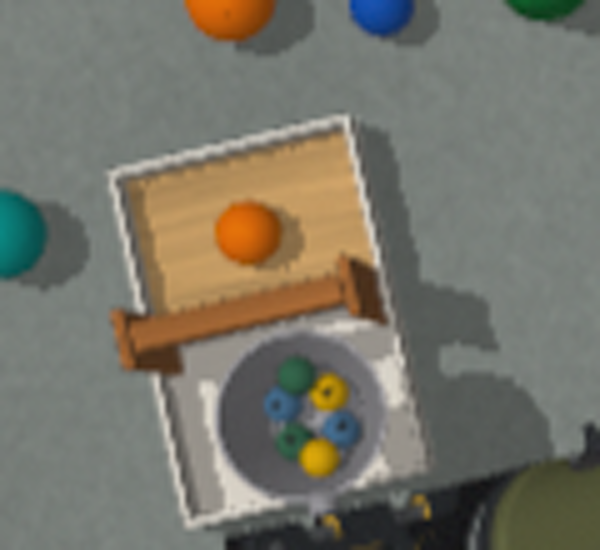

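Run:
```python
from h import *
from bench import ctrl
import pickle
r=pickle.load(open("t4.pkl","rb"))
p=onz(r,110+301.5/5-.5,140+415.5/5-.5,.135);d=p[:2]-Cc;print(p,d@ex,d@ey)
s=ctrl.get_state();R0=Ro.from_rotvec(s["tool_rot"]); h=s["position"]-R0.apply([0,0,.007]);d=h[:2]-Cc;print(h,d@ex,d@ey)
# descent 40mm
plan(s,s["position"]-[0,0,.04],R0,5,0,dec=3)
# roll about handle point; const angle rows
for st in (10,8,5):
  r0=R0.apply([0,0,.007]); Rn=R0*Ro.from_rotvec([np.radians(st),0,0])
  print(st, R0.inv().apply(Rn.apply([0,0,.007])-r0))
```

```text
[0.52628837 0.24939372 0.135     ] -0.06010552335652403 -0.02510132097336735
[0.43984135 0.22622247 0.12960576] -0.14960341427226767 -0.025448935265608683
[{"offset": [-0.0, -0.005, 0.006], "rot": [0.0, -0.0, 0.0], "gripper": 0}, {"offset": [-0.0, -0.005, 0.006], "rot": [0.0, 0.0, 0.0], "gripper": 0}, {"offset": [-0.0, -0.005, 0.006], "rot": [0.0, 0.0, 0.0], "gripper": 0}, {"offset": [-0.0, -0.006, 0.007], "rot": [0.0, 0.0, 0.0], "gripper": 0}, {"offset": [-0.0, -0.005, 0.006], "rot": [0.0, 0.0, 0.0], "gripper": 0}]
total deg 0.0 dist 0.039999999999999994
10 [-1.34152050e-19 -1.21553724e-03 -1.06345729e-04]
8 [-1.79322872e-19 -9.74211707e-04 -6.81235188e-05]
5 [-1.93756274e-19 -6.10090199e-04 -2.66371134e-05]
```

Request:
{"op": "carry_out", "data": {
  "rows": [
    {"offset":[0,-0.005,0.006],"rot":[0,0,0],"gripper":0},
    {"offset":[0,-0.005,0.006],"rot":[0,0,0],"gripper":0},
    {"offset":[0,-0.005,0.006],"rot":[0,0,0],"gripper":0},
    {"offset":[0,-0.006,0.007],"rot":[0,0,0],"gripper":0},
    {"offset":[0,-0.005,0.006],"rot":[0,0,0],"gripper":0},
    {"offset":[0,0,0],"rot":[0,0,0],"gripper":0}
  ]
}}

```text
time: 9.57
position: [0.4377, 0.2311, 0.0831]
tool_rot: [0.367, -2.847, -1.036]
ft_force: [-0.5, -0.7, -1.8]
grip_width: 0.13
```

Request:
{"op": "carry_out", "data": {
  "rows": [
    {"offset":[0,-0.0007,0],"rot":[5.5,0,0],"gripper":0},
    {"offset":[0,-0.0007,0],"rot":[5.5,0,0],"gripper":0},
    {"offset":[0,-0.0007,0],"rot":[5.5,0,0],"gripper":0},
    {"offset":[0,-0.0007,0],"rot":[5.5,0,0],"gripper":0},
    {"offset":[0,-0.0007,0],"rot":[5.5,0,0],"gripper":0},
    {"offset":[0,-0.0007,0],"rot":[5.5,0,0],"gripper":0},
    {"offset":[0,-0.0007,0],"rot":[5.5,0,0],"gripper":0},
    {"offset":[0,-0.0007,0],"rot":[5.5,0,0],"gripper":0},
    {"offset":[0,-0.0007,0],"rot":[5.5,0,0],"gripper":0}
  ]
}}

```text
time: 10.7
position: [0.4395, 0.226, 0.0826]
tool_rot: [-0.398, 3.084, -0.259]
ft_force: [-0.5, -0.2, -1.3]
grip_width: 0.133
```

Run:
```python
from h import *
from bench import ctrl,cams
s=ctrl.get_state();show(s)
R0=Ro.from_rotvec(s["tool_rot"]); h=s["position"]-R0.apply([0,0,.007]);d=h[:2]-Cc;print(h,d@ex,d@ey)
r=cams.get_image("scene");crop(r,260,120,160,120,5,"pics/s5.png")
r=cams.get_image("top");crop(r,110,140,120,110,5,"pics/t5.png")
```

```text
10.7 [-0.82  0.16  0.19  1.98  0.14  1.07  1.13] [0.4395 0.226  0.0826] [[-0.967, -0.25, 0.043], [-0.254, 0.954, -0.161], [-0.0, -0.167, -0.986]] [-0.5 -0.2 -1.3] 0.133
[0.43919754 0.22715075 0.08954619] -0.1499890683357526 -0.024387110828391106
```

View pics/s5.png

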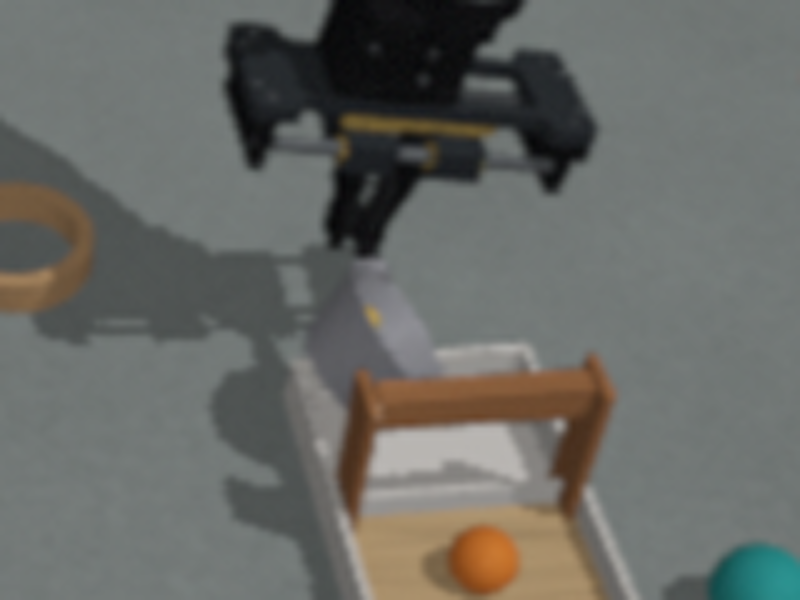

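View pics/t5.png

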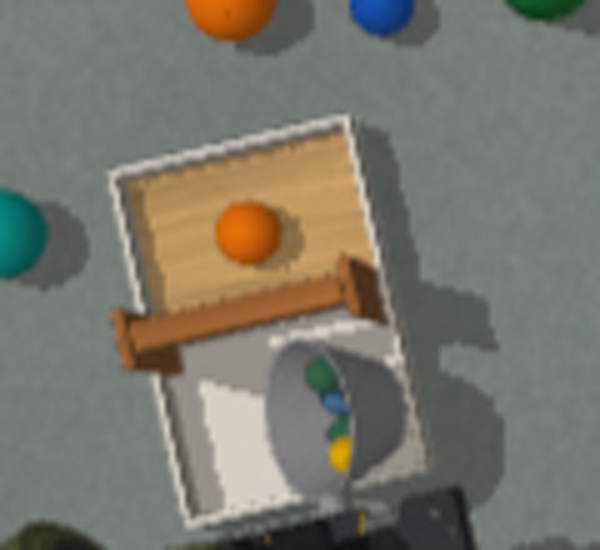

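The cup is at about 50° of roll with its lip over the middle of the well and the beads still inside. I keep rolling slowly.

Request:
{"op": "carry_out", "data": {
  "rows": [
    {"offset":[0,-0.0004,0],"rot":[3.5,0,0],"gripper":0},
    {"offset":[0,-0.0004,0],"rot":[3,0,0],"gripper":0},
    {"offset":[0,-0.0004,0],"rot":[3,0,0],"gripper":0},
    {"offset":[0,-0.0004,0],"rot":[3,0,0],"gripper":0},
    {"offset":[0,-0.0004,0],"rot":[3,0,0],"gripper":0},
    {"offset":[0,-0.0004,0],"rot":[3,0,0],"gripper":0},
    {"offset":[0,-0.0004,0],"rot":[3,0,0],"gripper":0},
    {"offset":[0,-0.0004,0],"rot":[3,0,0],"gripper":0},
    {"offset":[0,-0.0004,0],"rot":[3,0,0],"gripper":0},
    {"offset":[0,-0.0004,0],"rot":[3,0,0],"gripper":0}
  ]
}}

```text
time: 12.05
position: [0.4406, 0.2222, 0.0835]
tool_rot: [-0.369, 2.847, -1.041]
ft_force: [0.2, 1.3, -1.5]
grip_width: 0.132
```

Request:
{"op": "carry_out", "data": {
  "rows": [
    {"offset":[0,-0.0005,0],"rot":[4,0,0],"gripper":0},
    {"offset":[0,-0.0005,0],"rot":[4,0,0],"gripper":0},
    {"offset":[0,-0.0005,0],"rot":[4,0,0],"gripper":0},
    {"offset":[0,-0.0005,0],"rot":[4,0,0],"gripper":0},
    {"offset":[0,0,0],"rot":[0,0,0],"gripper":0},
    {"offset":[0,0,0],"rot":[0,0,0],"gripper":0},
    {"offset":[0,0,0],"rot":[0,0,0],"gripper":0}
  ]
}}

```text
time: 12.92
position: [0.4414, 0.2205, 0.0856]
tool_rot: [-0.341, 2.651, -1.408]
ft_force: [0.1, -0.2, -1.1]
grip_width: 0.132
```

Run:
```python
from h import *
from bench import ctrl,cams
s=ctrl.get_state();show(s)
R0=Ro.from_rotvec(s["tool_rot"]); h=s["position"]-R0.apply([0,0,.007]);d=h[:2]-Cc;print(h,d@ex,d@ey)
r=cams.get_image("scene");crop(r,260,120,160,120,5,"pics/s6.png")
r=cams.get_image("top");crop(r,110,140,120,110,5,"pics/t6.png")
```

```text
12.93 [-1.14  0.58  0.18  1.76  0.59  1.54  0.62] [0.4414 0.2205 0.0856] [[-0.967, -0.141, 0.211], [-0.254, 0.542, -0.801], [-0.001, -0.828, -0.56]] [ 0.1 -0.2 -1.1] 0.132
[0.43987931 0.22608736 0.08950596] -0.1496011920526491 -0.025589255113086795
```

View pics/s6.png

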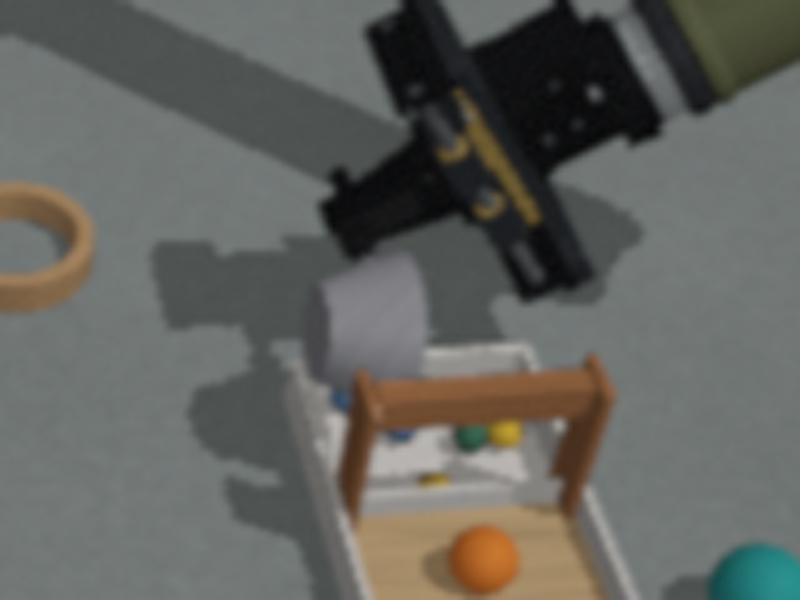

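View pics/t6.png

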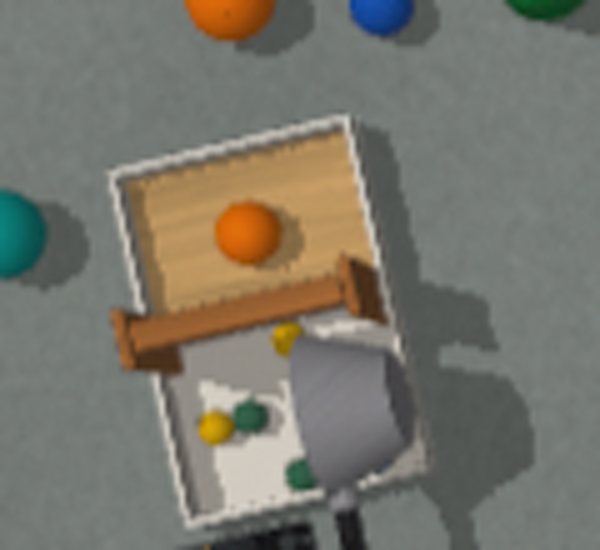

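All six beads are visible in the well: two yellow and two green in the top view, and two blue at (342,398) and (400,432) in the scene crop. I lift, roll back and return the cup to its old spot.

Run:
```python
from h import *
from bench import ctrl
s=ctrl.get_state();R0=Ro.from_rotvec(s["tool_rot"])
p=s["position"]+[0,0,.06]
plan(s,p,R0,4,0,dec=3,prof=sm)
s2=dict(s,position=p)
R=tool(.2,-40)
plan(s2,[.5676,-.0348,.12],R,16,0,prof=sm,dec=3)
```

```text
[{"offset": [-0.0, -0.008, -0.005], "rot": [0.0, 0.0, 0.0], "gripper": 0}, {"offset": [-0.0, -0.017, -0.012], "rot": [0.0, 0.0, 0.0], "gripper": 0}, {"offset": [-0.0, -0.017, -0.011], "rot": [0.0, 0.0, 0.0], "gripper": 0}, {"offset": [-0.0, -0.008, -0.006], "rot": [0.0, 0.0, 0.0], "gripper": 0}]
total deg 0.0 dist 0.06
[{"offset": [-0.001, -0.002, 0.003], "rot": [-1.1, 0.0, 0.0], "gripper": 0}, {"offset": [-0.001, -0.004, 0.007], "rot": [-3.0, 0.0, 0.2], "gripper": 0}, {"offset": [-0.003, -0.007, 0.012], "rot": [-4.8, 0.1, 0.1], "gripper": 0}, {"offset": [-0.004, -0.011, 0.014], "rot": [-6.1, -0.0, 0.3], "gripper": 0}, {"offset": [-0.005, -0.015, 0.015], "rot": [-7.2, 0.0, 0.2], "gripper": 0}, {"offset": [-0.005, -0.018, 0.015], "rot": [-8.1, 0.1, 0.3], "gripper": 0}, {"offset": [-0.005, -0.022, 0.013], "rot": [-8.7, 0.0, 0.4], "gripper": 0}, {"offset": [-0.006, -0.024, 0.01], "rot": [-9.0, 0.1, 0.3], "gripper": 0}, {"offset": [-0.006, -0.026, 0.006], "rot": [-8.9, 0.0, 0.3], "gripper": 0}, {"offset": [-0.006, -0.025, 0.002], "rot": [-8.7, 0.1, 0.4], "gripper": 0}]
[{"offset": [-0.006, -0.023, -0.002], "rot": [-8.1, 0.0, 0.3], "gripper": 0}, {"offset": [-0.005, -0.021, -0.004], "rot": [-7.2, 0.1, 0.2], "gripper": 0}, {"offset": [-0.005, -0.016, -0.006], "rot": [-6.2, 0.0, 0.3], "gripper": 0}, {"offset": [-0.003, -0.013, -0.006], "rot": [-4.7, 0.0, 0.1], "gripper": 0}, {"offset": [-0.003, -0.007, -0.004], "rot": [-3.0, 0.0, 0.2], "gripper": 0}, {"offset": [-0.0, -0.003, -0.002], "rot": [-1.1, 0.1, 0.0], "gripper": 0}]
total deg 95.98352543013483 dist 0.285996785285502
```

Request:
{"op": "carry_out", "data": {
  "rows": [
    {"offset":[0,-0.008,-0.005],"rot":[0,0,0],"gripper":0},
    {"offset":[0,-0.017,-0.012],"rot":[0,0,0],"gripper":0},
    {"offset":[0,-0.017,-0.011],"rot":[0,0,0],"gripper":0},
    {"offset":[0,-0.008,-0.006],"rot":[0,0,0],"gripper":0}
  ]
}}

```text
time: 13.52
position: [0.4414, 0.2214, 0.1475]
tool_rot: [-0.341, 2.651, -1.405]
ft_force: [-0.6, -0.8, -1.6]
grip_width: 0.132
```

Request:
{"op": "carry_out", "data": {
  "rows": [
    {"offset":[-0.001,-0.002,0.003],"rot":[-1.1,0,0],"gripper":0},
    {"offset":[-0.001,-0.004,0.007],"rot":[-3,0,0.2],"gripper":0},
    {"offset":[-0.003,-0.007,0.012],"rot":[-4.8,0.1,0.1],"gripper":0},
    {"offset":[-0.004,-0.011,0.014],"rot":[-6.1,0,0.3],"gripper":0},
    {"offset":[-0.005,-0.015,0.015],"rot":[-7.2,0,0.2],"gripper":0},
    {"offset":[-0.005,-0.018,0.015],"rot":[-8.1,0.1,0.3],"gripper":0},
    {"offset":[-0.005,-0.022,0.013],"rot":[-8.7,0,0.4],"gripper":0},
    {"offset":[-0.006,-0.024,0.01],"rot":[-9,0.1,0.3],"gripper":0},
    {"offset":[-0.006,-0.026,0.006],"rot":[-8.9,0,0.3],"gripper":0},
    {"offset":[-0.006,-0.025,0.002],"rot":[-8.7,0.1,0.4],"gripper":0}
  ]
}}

```text
time: 14.78
position: [0.5273, 0.0446, 0.129]
tool_rot: [0.338, -3.105, -0.271]
ft_force: [0.1, -0.2, -1.9]
grip_width: 0.138
```

Request:
{"op": "carry_out", "data": {
  "rows": [
    {"offset":[-0.006,-0.023,-0.002],"rot":[-8.1,0,0.3],"gripper":0},
    {"offset":[-0.005,-0.021,-0.004],"rot":[-7.2,0.1,0.2],"gripper":0},
    {"offset":[-0.005,-0.016,-0.006],"rot":[-6.2,0,0.3],"gripper":0},
    {"offset":[-0.003,-0.013,-0.006],"rot":[-4.7,0,0.1],"gripper":0},
    {"offset":[-0.003,-0.007,-0.004],"rot":[-3,0,0.2],"gripper":0},
    {"offset":[0,-0.003,-0.002],"rot":[-1.1,0.1,0],"gripper":0},
    {"offset":[0,0,0],"rot":[0,0,0],"gripper":0}
  ]
}}

```text
time: 15.65
position: [0.5665, -0.035, 0.1193]
tool_rot: [0.288, -2.874, -1.043]
ft_force: [-0.3, 0.9, -2.5]
grip_width: 0.131
```

Run:
```python
from h import *
from bench import ctrl,cams
s=ctrl.get_state();show(s)
R=tool(.2,-40)
plan(s,[.5676,-.0348,.0365],R,8,0,prof=sm)
r=cams.get_image("scene");crop(r,150,110,240,180,3.3,"pics/s7.png")
r=cams.get_image("top");crop(r,110,100,200,160,4,"pics/t7.png")
```

```text
15.65 [-0.01  0.54  0.49  1.62 -0.76  1.57  2.46] [ 0.5665 -0.035   0.1193] [[-0.98, -0.151, -0.13], [-0.199, 0.752, 0.628], [0.003, 0.642, -0.767]] [-0.3  0.9 -2.5] 0.131
[{"offset": [-0.0001, -0.0023, 0.0027], "rot": [-0.0, -0.0, -0.0], "gripper": 0}, {"offset": [-0.0001, -0.006, 0.0072], "rot": [-0.0, -0.0, -0.0], "gripper": 0}, {"offset": [-0.0002, -0.0085, 0.0102], "rot": [-0.0, -0.0, -0.0], "gripper": 0}, {"offset": [-0.0003, -0.0098, 0.0116], "rot": [-0.0, -0.1, -0.0], "gripper": 0}, {"offset": [-0.0002, -0.0098, 0.0117], "rot": [-0.1, -0.0, -0.0], "gripper": 0}, {"offset": [-0.0002, -0.0085, 0.0102], "rot": [0.0, -0.0, -0.1], "gripper": 0}, {"offset": [-0.0001, -0.006, 0.0071], "rot": [0.0, -0.0, 0.0], "gripper": 0}, {"offset": [-0.0, -0.0023, 0.0028], "rot": [0.0, -0.0, 0.0], "gripper": 0}]
total deg 0.18598344651393384 dist 0.08282926903178406
```

View pics/s7.png

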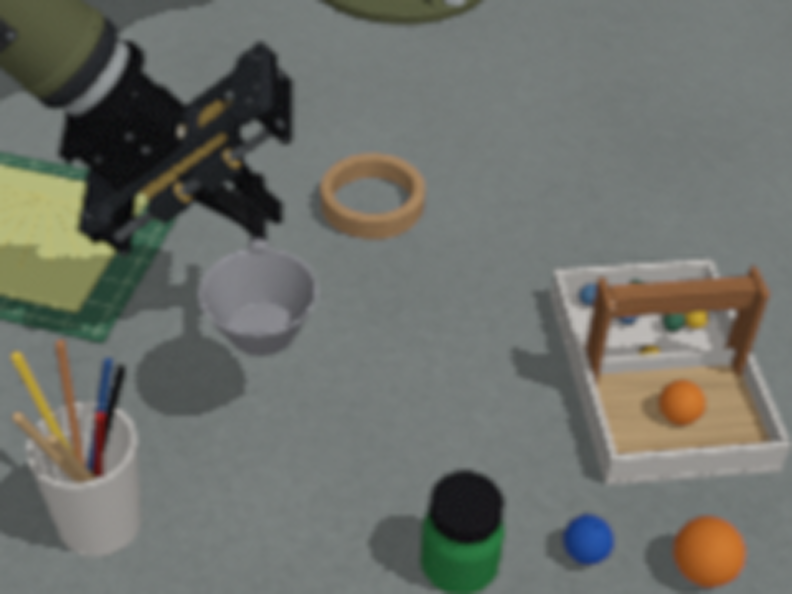

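View pics/t7.png

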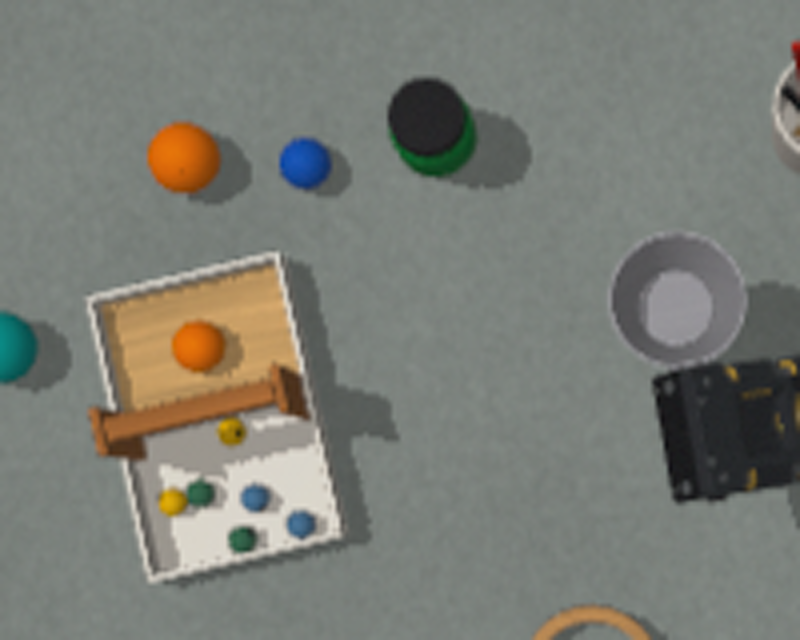

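All six beads are in the compartment and the cup is empty. Next I stand the cup down.

Request:
{"op": "carry_out", "data": {
  "rows": [
    {"offset":[0,-0.0023,0.0027],"rot":[0,0,0],"gripper":0},
    {"offset":[0,-0.006,0.0072],"rot":[0,0,0],"gripper":0},
    {"offset":[0,-0.0085,0.0102],"rot":[0,0,0],"gripper":0},
    {"offset":[0,-0.0098,0.0117],"rot":[0,-0.1,0],"gripper":0},
    {"offset":[0,-0.0098,0.0117],"rot":[-0.1,0,0],"gripper":0},
    {"offset":[0,-0.0085,0.0102],"rot":[0,0,-0.1],"gripper":0},
    {"offset":[0,-0.006,0.0071],"rot":[0,0,0],"gripper":0},
    {"offset":[0,-0.0023,0.0028],"rot":[0,0,0],"gripper":0},
    {"offset":[0,0,0],"rot":[0,0,0],"gripper":0}
  ]
}}

```text
time: 16.88
position: [0.567, -0.0345, 0.0371]
tool_rot: [0.291, -2.875, -1.048]
ft_force: [0.0, 0.4, -1.0]
grip_width: 0.132
```

Run:
```python
from h import *
from bench import ctrl,cams
s=ctrl.get_state();show(s)
r=cams.get_image("scene");crop(r,150,130,160,120,5,"pics/s8.png")
```

```text
16.88 [ 0.02  0.65  0.46  1.66 -0.81  1.47  2.56] [ 0.567  -0.0345  0.0371] [[-0.98, -0.154, -0.128], [-0.2, 0.75, 0.63], [-0.001, 0.643, -0.766]] [ 0.   0.4 -1. ] 0.132
```

View pics/s8.png

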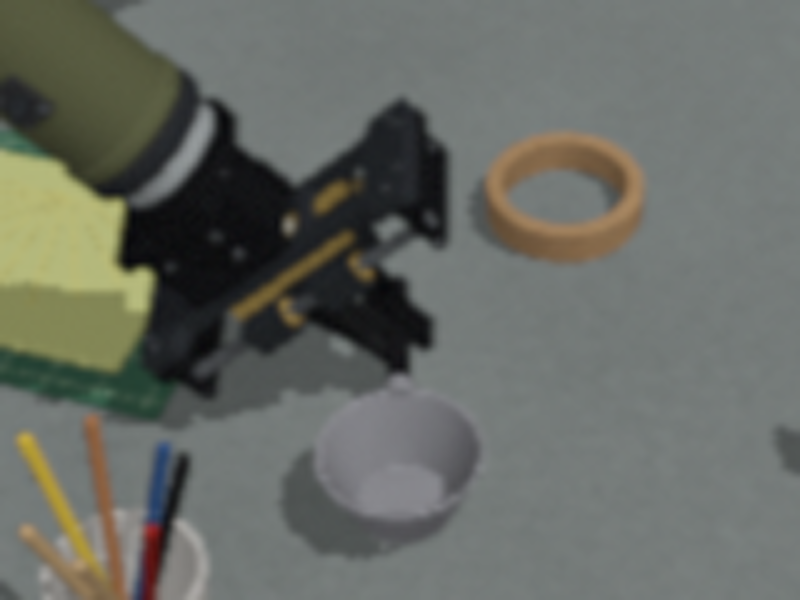

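Request:
{"op": "carry_out", "data": {
  "rows": [
    {"offset":[0,-0.0008,0.0009],"rot":[0,0,0],"gripper":0},
    {"offset":[0,0,0],"rot":[0,0,0],"gripper":0},
    {"offset":[0,0,0],"rot":[0,0,0],"gripper":0.2},
    {"offset":[0,0,0],"rot":[0,0,0],"gripper":0.3},
    {"offset":[0,0,0],"rot":[0,0,0],"gripper":0.3}
  ]
}}

```text
time: 17.55
position: [0.5671, -0.0346, 0.0358]
tool_rot: [0.291, -2.875, -1.047]
ft_force: [0.0, 0.5, -0.2]
grip_width: 0.285
```

Request:
{"op": "carry_out", "data": {
  "rows": [
    {"offset":[0,0,-0.008],"rot":[0,0,0],"gripper":0.3},
    {"offset":[0,0,-0.015],"rot":[0,0,0],"gripper":0.3},
    {"offset":[0,0,-0.02],"rot":[0,0,0],"gripper":0.3},
    {"offset":[0,0,-0.03],"rot":[0,0,0],"gripper":0.3},
    {"offset":[0,0.02,-0.03],"rot":[0,0,0],"gripper":0.3},
    {"offset":[0,0.04,-0.04],"rot":[0,0,0],"gripper":0.3},
    {"offset":[0,0.03,-0.03],"rot":[0,0,0],"gripper":0.3}
  ]
}}

```text
time: 18.42
position: [0.5756, -0.0776, 0.2297]
tool_rot: [0.291, -2.879, -1.046]
ft_force: [1.0, 0.8, 0.1]
grip_width: 0.3
```

Run:
```python
from h import *
from bench import ctrl,cams
import pickle
s=ctrl.get_state();show(s)
r=cams.get_image("scene");crop(r,150,110,240,180,3.3,"pics/s9.png")
r=cams.get_image("top");crop(r,110,100,200,160,4,"pics/t9.png");pickle.dump(r,open("t9.pkl","wb"))
```

```text
18.43 [ 0.04  0.49  0.52  1.46 -0.73  1.77  2.39] [ 0.5756 -0.0776  0.2297] [[-0.98, -0.155, -0.125], [-0.199, 0.751, 0.629], [-0.003, 0.642, -0.767]] [1.  0.8 0.1] 0.3
```

View pics/s9.png

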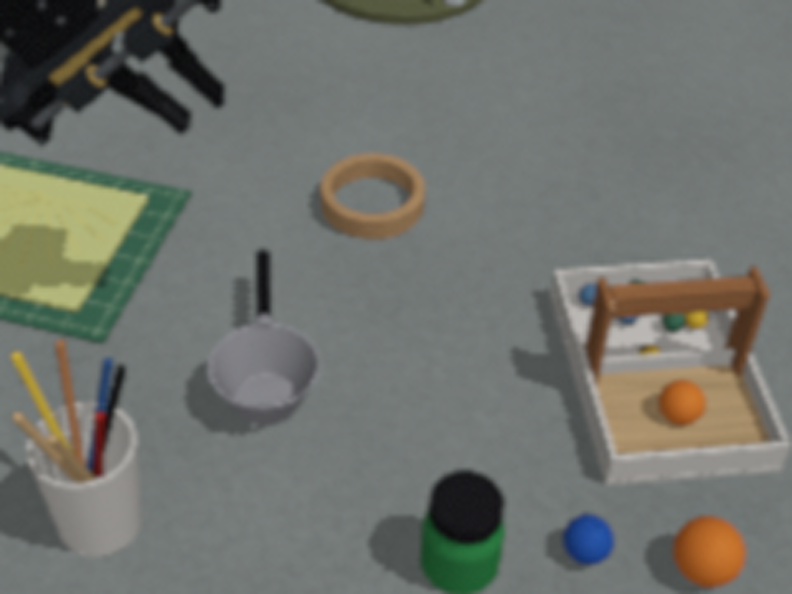

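View pics/t9.png

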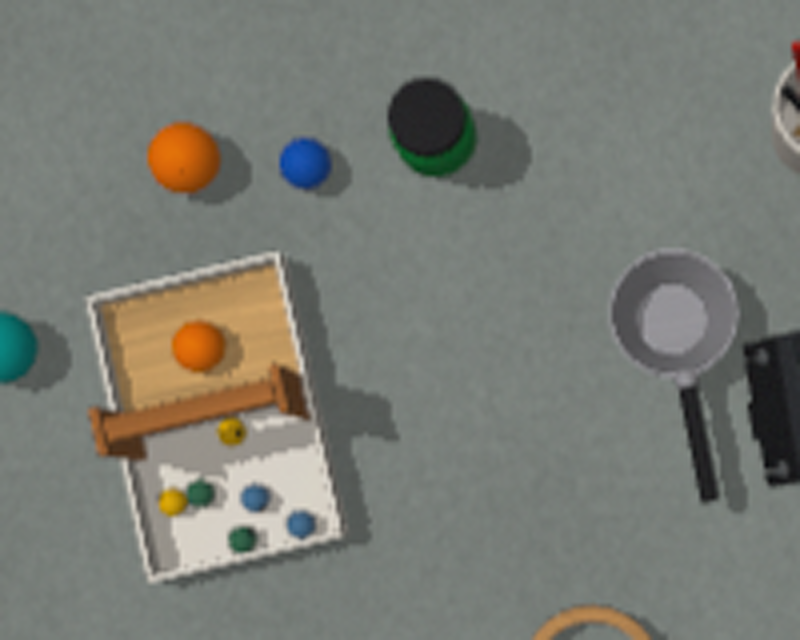

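The cup stands upright and empty at its old spot. The caddy has not moved, the ball is in its pocket and all six beads are in the well. Next is the caddy handle.

Run:
```python
from h import *
from bench import ctrl
import pickle
T=pickle.load(open("t9.pkl","rb"))
d=pickle.load(open("v0.pkl","rb"))
f=lambda u0,v0,x,y,s: (u0+(x+.5)/s-.5, v0+(y+.5)/s-.5)
for r,u0,v0,s_,w,h_ in((T,110,100,4,200,160),):
  hsv=cv2.cvtColor(r["img"],cv2.COLOR_RGB2HSV)[150:260,115:205]
  m=((hsv[...,0]<14)&(hsv[...,1]>110)&(hsv[...,2]>50)&(hsv[...,2]<175)).astype(np.uint8)
  n,l,st,c=cv2.connectedComponentsWithStats(m);
  for i in range(1,n):
    if st[i,4]>60:
      cn,_=cv2.findContours((l==i).astype(np.uint8),0,2);q=cv2.minAreaRect(cn[0]);print(st[i],c[i]+[115,150],q);print(onz(r,q[0][0]+115,q[0][1]+150,.1))
  # ball
  b=((hsv[...,0]<14)&(hsv[...,1]>200)&(hsv[...,2]>185)).astype(np.uint8);M=cv2.moments(b);p=onz(r,M["m10"]/M["m00"]+115,M["m01"]/M["m00"]+150,.028);e=p[:2]-Cc;print("ball",p,e@ex,e@ey)
s=ctrl.get_state()
R=tool(.258-np.pi/2); P=tcp([.578,.289,.20],R)
plan(s,P,R,14,0.7,prof=None,dec=3)
```

```text
[49 42 23 12 96] [176.375      198.45833333] ((60.0, 47.5), (11.0, 22.0), 90.0)
[0.59126778 0.24564329 0.1       ]
[19 52 27 13 94] [145.38297872 207.76595745] ((32.0413818359375, 57.996559143066406), (11.460277557373047, 26.65760040283203), 85.2363510131836)
[0.56220333 0.31665025 0.1       ]
ball [0.62649014 0.3073358  0.028     ] 0.05156354775343223 0.00535679641236491
[{"offset": [-0.005, 0.018, 0.019], "rot": [2.3, -2.1, 5.9], "gripper": 0.7}, {"offset": [-0.003, 0.019, 0.018], "rot": [2.3, -2.1, 6.0], "gripper": 0.7}, {"offset": [-0.0, 0.019, 0.018], "rot": [2.3, -2.1, 5.9], "gripper": 0.7}, {"offset": [0.003, 0.021, 0.016], "rot": [2.3, -2.1, 6.0], "gripper": 0.7}, {"offset": [0.005, 0.02, 0.016], "rot": [2.3, -2.2, 5.9], "gripper": 0.7}, {"offset": [0.008, 0.02, 0.015], "rot": [2.3, -2.1, 5.9], "gripper": 0.7}, {"offset": [0.011, 0.02, 0.013], "rot": [2.3, -2.1, 6.0], "gripper": 0.7}, {"offset": [0.013, 0.02, 0.013], "rot": [2.3, -2.1, 5.9], "gripper": 0.7}, {"offset": [0.016, 0.018, 0.011], "rot": [2.3, -2.1, 6.0], "gripper": 0.7}, {"offset": [0.017, 0.017, 0.009], "rot": [2.3, -2.1, 5.9], "gripper": 0.7}]
[{"offset": [0.02, 0.015, 0.009], "rot": [2.3, -2.1, 5.9], "gripper": 0.7}, {"offset": [0.022, 0.014, 0.007], "rot": [2.3, -2.1, 6.0], "gripper": 0.7}, {"offset": [0.023, 0.011, 0.005], "rot": [2.3, -2.1, 5.9], "gripper": 0.7}, {"offset": [0.024, 0.009, 0.005], "rot": [2.3, -2.2, 6.0], "gripper": 0.7}]
total deg 93.95904472222375 dist 0.3694902467082468
```

Request:
{"op": "carry_out", "data": {
  "rows": [
    {"offset":[-0.005,0.018,0.019],"rot":[2.3,-2.1,5.9],"gripper":0.6},
    {"offset":[-0.003,0.019,0.018],"rot":[2.3,-2.1,6.0],"gripper":0.6},
    {"offset":[0,0.019,0.018],"rot":[2.3,-2.1,5.9],"gripper":0.6},
    {"offset":[0.003,0.021,0.016],"rot":[2.3,-2.1,6.0],"gripper":0.6},
    {"offset":[0.005,0.02,0.016],"rot":[2.3,-2.2,5.9],"gripper":0.6},
    {"offset":[0.008,0.02,0.015],"rot":[2.3,-2.1,5.9],"gripper":0.6},
    {"offset":[0.011,0.02,0.013],"rot":[2.3,-2.1,6.0],"gripper":0.6},
    {"offset":[0.013,0.02,0.013],"rot":[2.3,-2.1,5.9],"gripper":0.6},
    {"offset":[0.016,0.018,0.011],"rot":[2.3,-2.1,6.0],"gripper":0.6},
    {"offset":[0.017,0.017,0.009],"rot":[2.3,-2.1,5.9],"gripper":0.6}
  ]
}}

```text
time: 19.77
position: [0.5759, 0.1855, 0.1962]
tool_rot: [-1.349, -2.786, -0.33]
ft_force: [0.9, -0.2, 0.3]
grip_width: 0.598
```

Request:
{"op": "carry_out", "data": {
  "rows": [
    {"offset":[0.02,0.015,0.009],"rot":[2.3,-2.1,5.9],"gripper":0.6},
    {"offset":[0.022,0.014,0.007],"rot":[2.3,-2.1,6.0],"gripper":0.6},
    {"offset":[0.023,0.011,0.005],"rot":[2.3,-2.1,5.9],"gripper":0.6},
    {"offset":[0.024,0.009,0.005],"rot":[2.3,-2.2,6.0],"gripper":0.6},
    {"offset":[0,0,0],"rot":[0,0,0],"gripper":0.6}
  ]
}}

```text
time: 20.4
position: [0.5744, 0.2943, 0.1818]
tool_rot: [-1.905, -2.485, 0.009]
ft_force: [0.8, -0.5, -0.5]
grip_width: 0.601
```

Run:
```python
from h import *
from bench import ctrl,cams
s=ctrl.get_state();show(s)
R=tool(.258-np.pi/2); P=tcp([.578,.289,.095],R)
plan(s,P,R,10,0.6,prof=sm)
r=cams.get_image("wrist");crop(r,0,0,512,384,1,"pics/w10.png")
r=cams.get_image("scene");crop(r,260,90,200,150,4,"pics/s10.png")
```

```text
20.4 [-0.88  0.36  0.48  1.54 -0.18  1.29 -0.12] [0.5744 0.2943 0.1818] [[-0.26, 0.966, -0.012], [0.966, 0.26, 0.001], [0.004, -0.011, -1.0]] [ 0.8 -0.5 -0.5] 0.601
[{"offset": [-0.0002, 0.0001, 0.0027], "rot": [-0.0, -0.0, 0.0], "gripper": 0.6}, {"offset": [-0.0005, 0.0002, 0.0075], "rot": [-0.1, -0.0, 0.0], "gripper": 0.6}, {"offset": [-0.0007, 0.0004, 0.0109], "rot": [-0.0, -0.1, 0.1], "gripper": 0.6}, {"offset": [-0.0008, 0.0004, 0.0133], "rot": [-0.1, 0.0, -0.0], "gripper": 0.6}, {"offset": [-0.001, 0.0004, 0.0145], "rot": [-0.1, -0.0, 0.0], "gripper": 0.6}, {"offset": [-0.0009, 0.0004, 0.0145], "rot": [-0.1, -0.1, 0.1], "gripper": 0.6}, {"offset": [-0.0008, 0.0004, 0.0132], "rot": [-0.1, 0.0, 0.0], "gripper": 0.6}, {"offset": [-0.0007, 0.0002, 0.011], "rot": [-0.1, -0.0, 0.0], "gripper": 0.6}, {"offset": [-0.0005, 0.0002, 0.0074], "rot": [-0.0, -0.0, 0.1], "gripper": 0.6}, {"offset": [-0.0001, 0.0001, 0.0028], "rot": [-0.0, -0.0, -0.0], "gripper": 0.6}]
total deg 0.7171389323278536 dist 0.0980115070907299
```

View pics/w10.png

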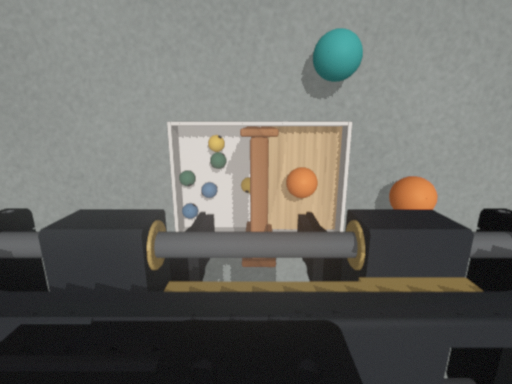

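View pics/s10.png

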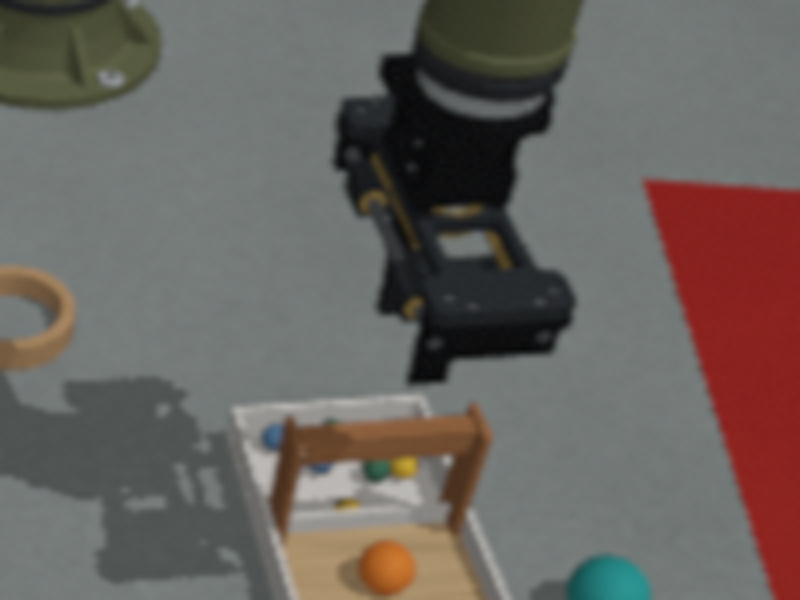

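In the wrist view the bar is parallel to the pads at column 259, and the jaws are centred at 256. I descend and grip.

Request:
{"op": "carry_out", "data": {
  "rows": [
    {"offset":[0,0,0.003],"rot":[0,0,0],"gripper":0.6},
    {"offset":[-0.001,0,0.0075],"rot":[-0.1,0,0],"gripper":0.6},
    {"offset":[-0.001,0.0005,0.011],"rot":[0,-0.1,0.1],"gripper":0.6},
    {"offset":[-0.001,0.0005,0.013],"rot":[-0.1,0,0],"gripper":0.6},
    {"offset":[-0.001,0.0005,0.0145],"rot":[-0.1,0,0],"gripper":0.6},
    {"offset":[-0.001,0.0005,0.0145],"rot":[-0.1,-0.1,0.1],"gripper":0.6},
    {"offset":[-0.001,0.0005,0.013],"rot":[-0.1,0,0],"gripper":0.6},
    {"offset":[0,0,0.011],"rot":[-0.1,0,0],"gripper":0.6},
    {"offset":[0,0,0.0075],"rot":[0,0,0.1],"gripper":0.6},
    {"offset":[0,0,0.003],"rot":[0,0,0],"gripper":0.6}
  ]
}}

```text
time: 21.75
position: [0.5786, 0.2856, 0.0844]
tool_rot: [1.924, 2.484, 0.002]
ft_force: [-0.3, -1.0, 0.1]
grip_width: 0.599
```

Run:
```python
from h import *
from bench import ctrl,cams
s=ctrl.get_state();show(s)
r=cams.get_image("wrist");crop(r,0,0,512,384,1,"pics/w11.png")
```

```text
21.75 [-0.86  0.44  0.46  1.65 -0.21  1.11 -0.09] [0.5786 0.2856 0.0844] [[-0.25, 0.968, 0.001], [0.968, 0.25, 0.001], [0.001, 0.001, -1.0]] [-0.3 -1.   0.1] 0.599
```

View pics/w11.png

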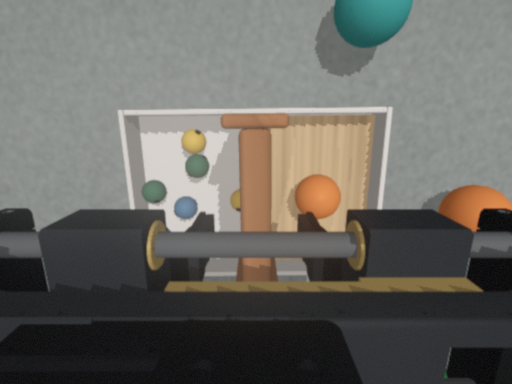

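The bar is centred between the fingers at column 256. I close gently at first.

Request:
{"op": "carry_out", "data": {
  "rows": [
    {"offset":[0,0,0],"rot":[0,0,0],"gripper":0.4},
    {"offset":[0,0,0],"rot":[0,0,0],"gripper":0.3},
    {"offset":[0,0,0],"rot":[0,0,0],"gripper":0.23},
    {"offset":[0,0,0],"rot":[0,0,0],"gripper":0.19},
    {"offset":[0,0,0],"rot":[0,0,0],"gripper":0.1},
    {"offset":[0,0,0],"rot":[0,0,0],"gripper":0.05}
  ],
  "grip_force": 20
}}

```text
time: 22.55
position: [0.5788, 0.2855, 0.0849]
tool_rot: [1.924, 2.483, 0.003]
ft_force: [-0.3, -0.8, -0.2]
grip_width: 0.184
```

Request:
{"op": "carry_out", "data": {
  "rows": [
    {"offset":[0,0,0],"rot":[0,0,0],"gripper":0},
    {"offset":[0,0,0],"rot":[0,0,0],"gripper":0},
    {"offset":[0,0,-0.002],"rot":[0,0,0],"gripper":0},
    {"offset":[0,0,-0.005],"rot":[0,0,0],"gripper":0},
    {"offset":[0,0,-0.006],"rot":[0,0,0],"gripper":0},
    {"offset":[0,0,-0.005],"rot":[0,0,0],"gripper":0},
    {"offset":[0,0,-0.002],"rot":[0,0,0],"gripper":0},
    {"offset":[0,0,0],"rot":[0,0,0],"gripper":0},
    {"offset":[0,0,0],"rot":[0,0,0],"gripper":0}
  ],
  "grip_force": 55
}}

```text
time: 23.68
position: [0.5785, 0.2855, 0.1046]
tool_rot: [-1.924, -2.484, -0.002]
ft_force: [0.2, -0.2, -3.4]
grip_width: 0.176
```

Run:
```python
from h import *
from bench import ctrl,cams
s=ctrl.get_state();show(s);print(s["torque"])
r=cams.get_image("wrist");crop(r,0,0,512,384,1,"pics/w12.png")
r=cams.get_image("scene");crop(r,260,90,200,150,4,"pics/s12.png")
```

```text
23.68 [-0.87  0.42  0.47  1.63 -0.2   1.14 -0.1 ] [0.5785 0.2855 0.1046] [[-0.25, 0.968, 0.001], [0.968, 0.25, 0.001], [0.001, 0.001, -1.0]] [ 0.2 -0.2 -3.4] 0.176
[-0.09068873 -0.01722216  0.02007596]
```

View pics/s12.png

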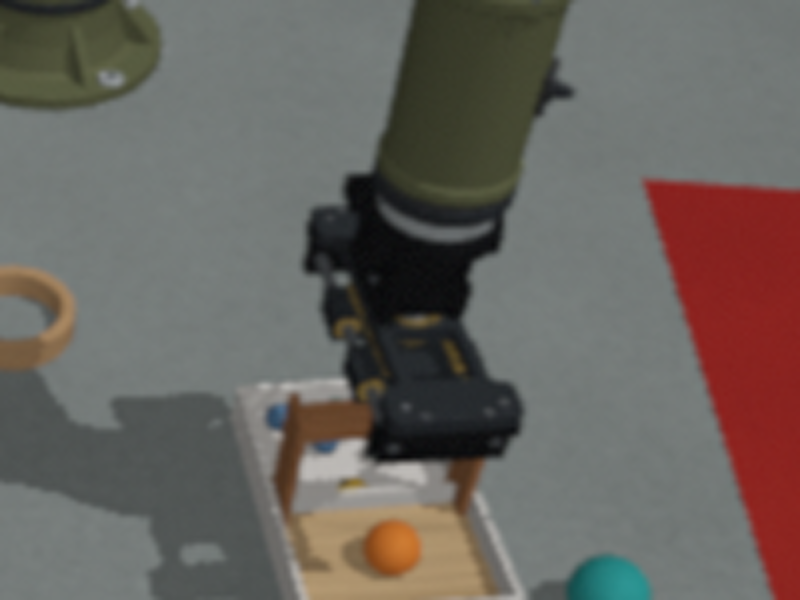

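View pics/w12.png

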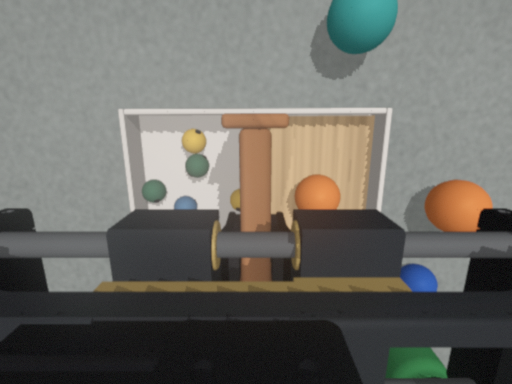

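The caddy is about 20 mm up. The wrist view shows the tray square to the tool (corners (122,112) and (390,110), as before lifting), the ball in its pocket and the beads still. I lift further and then carry it smoothly.

Request:
{"op": "carry_out", "data": {
  "rows": [
    {"offset":[0,0,-0.003],"rot":[0,0,0],"gripper":0},
    {"offset":[0,0,-0.008],"rot":[0,0,0],"gripper":0},
    {"offset":[0,0,-0.011],"rot":[0,0,0],"gripper":0},
    {"offset":[0,0,-0.013],"rot":[0,0,0],"gripper":0},
    {"offset":[0,0,-0.014],"rot":[0,0,0],"gripper":0},
    {"offset":[0,0,-0.014],"rot":[0,0,0],"gripper":0},
    {"offset":[0,0,-0.012],"rot":[0,0,0],"gripper":0},
    {"offset":[0,0,-0.009],"rot":[0,0,0],"gripper":0},
    {"offset":[0,0,-0.005],"rot":[0,0,0],"gripper":0},
    {"offset":[0,0,0],"rot":[0,0,0],"gripper":0}
  ]
}}

```text
time: 25.02
position: [0.5787, 0.2854, 0.194]
tool_rot: [1.924, 2.483, 0.003]
ft_force: [-0.1, 0.6, -3.5]
grip_width: 0.182
```

Run:
```python
from h import *
from bench import ctrl
s=ctrl.get_state();show(s)
ya=-.14;R=tool(ya-np.pi/2)
P=np.array([.503,-.283,.194])-.0035*np.array([-np.sin(ya),np.cos(ya),0])
plan(s,P,R,30,0,prof=sm,dec=3)
```

```text
25.02 [-0.88  0.35  0.48  1.53 -0.17  1.3  -0.12] [0.5787 0.2854 0.194 ] [[-0.25, 0.968, 0.001], [0.968, 0.25, 0.001], [0.001, 0.002, -1.0]] [-0.1  0.6 -3.5] 0.182
[{"offset": [-0.002, -0.001, -0.0], "rot": [0.0, -0.0, 0.1], "gripper": 0}, {"offset": [-0.005, -0.002, -0.0], "rot": [0.0, -0.0, 0.2], "gripper": 0}, {"offset": [-0.008, -0.003, -0.0], "rot": [0.0, -0.0, 0.3], "gripper": 0}, {"offset": [-0.011, -0.004, -0.0], "rot": [0.0, -0.0, 0.5], "gripper": 0}, {"offset": [-0.014, -0.006, -0.0], "rot": [0.0, -0.0, 0.6], "gripper": 0}, {"offset": [-0.016, -0.006, -0.0], "rot": [0.0, -0.0, 0.6], "gripper": 0}, {"offset": [-0.018, -0.006, -0.0], "rot": [0.0, -0.0, 0.8], "gripper": 0}, {"offset": [-0.021, -0.007, -0.0], "rot": [0.0, -0.0, 0.8], "gripper": 0}, {"offset": [-0.022, -0.008, -0.0], "rot": [0.0, -0.0, 1.0], "gripper": 0}, {"offset": [-0.024, -0.007, -0.0], "rot": [0.0, -0.0, 0.9], "gripper": 0}]
[{"offset": [-0.025, -0.007, -0.0], "rot": [0.0, -0.0, 1.1], "gripper": 0}, {"offset": [-0.026, -0.007, -0.0], "rot": [0.0, -0.0, 1.0], "gripper": 0}, {"offset": [-0.028, -0.007, -0.0],
[... 658 characters left out ...]
.023, -0.002, -0.0], "rot": [-0.0, 0.0, 0.9], "gripper": 0}, {"offset": [-0.022, -0.001, -0.0], "rot": [-0.0, 0.0, 0.9], "gripper": 0}, {"offset": [-0.019, -0.001, -0.0], "rot": [-0.0, 0.0, 0.8], "gripper": 0}, {"offset": [-0.017, -0.001, -0.0], "rot": [-0.0, 0.0, 0.6], "gripper": 0}, {"offset": [-0.015, 0.0, -0.0], "rot": [-0.0, 0.0, 0.6], "gripper": 0}, {"offset": [-0.012, -0.0, -0.0], "rot": [-0.0, 0.0, 0.5], "gripper": 0}, {"offset": [-0.009, -0.0, -0.0], "rot": [-0.0, 0.0, 0.3], "gripper": 0}, {"offset": [-0.005, -0.0, -0.0], "rot": [-0.0, 0.0, 0.2], "gripper": 0}, {"offset": [-0.002, -0.0, -0.0], "rot": [-0.0, 0.0, 0.1], "gripper": 0}]
total deg 22.4893087644002 dist 0.5769608480841675
```

Request:
{"op": "carry_out", "data": {
  "rows": [
    {"offset":[-0.002,-0.001,0],"rot":[0,0,0.1],"gripper":0},
    {"offset":[-0.005,-0.002,0],"rot":[0,0,0.2],"gripper":0},
    {"offset":[-0.008,-0.003,0],"rot":[0,0,0.3],"gripper":0},
    {"offset":[-0.011,-0.004,0],"rot":[0,0,0.5],"gripper":0},
    {"offset":[-0.014,-0.006,0],"rot":[0,0,0.6],"gripper":0},
    {"offset":[-0.016,-0.006,0],"rot":[0,0,0.6],"gripper":0},
    {"offset":[-0.018,-0.006,0],"rot":[0,0,0.8],"gripper":0},
    {"offset":[-0.021,-0.007,0],"rot":[0,0,0.8],"gripper":0},
    {"offset":[-0.022,-0.008,0],"rot":[0,0,1.0],"gripper":0},
    {"offset":[-0.024,-0.007,0],"rot":[0,0,0.9],"gripper":0}
  ]
}}

```text
time: 26.28
position: [0.5585, 0.1352, 0.1937]
tool_rot: [2.049, 2.382, 0.003]
ft_force: [0.5, -0.4, -3.1]
grip_width: 0.177
```

Request:
{"op": "carry_out", "data": {
  "rows": [
    {"offset":[-0.025,-0.007,0],"rot":[0,0,1.1],"gripper":0},
    {"offset":[-0.026,-0.007,0],"rot":[0,0,1.0],"gripper":0},
    {"offset":[-0.028,-0.007,0],"rot":[0,0,1.1],"gripper":0},
    {"offset":[-0.027,-0.007,0],"rot":[0,0,1.1],"gripper":0},
    {"offset":[-0.029,-0.006,0],"rot":[0,0,1.1],"gripper":0},
    {"offset":[-0.028,-0.005,0],"rot":[0,0,1.2],"gripper":0},
    {"offset":[-0.028,-0.005,0],"rot":[0,0,1.1],"gripper":0},
    {"offset":[-0.028,-0.004,0],"rot":[0,0,1.1],"gripper":0},
    {"offset":[-0.027,-0.004,0],"rot":[0,0,1.0],"gripper":0},
    {"offset":[-0.026,-0.003,0],"rot":[0,0,1.1],"gripper":0}
  ]
}}

```text
time: 27.52
position: [0.5215, -0.1402, 0.1933]
tool_rot: [2.266, 2.176, 0.003]
ft_force: [0.1, -0.3, -3.6]
grip_width: 0.179
```

Request:
{"op": "carry_out", "data": {
  "rows": [
    {"offset":[-0.025,-0.002,0],"rot":[0,0,0.9],"gripper":0},
    {"offset":[-0.023,-0.002,0],"rot":[0,0,0.9],"gripper":0},
    {"offset":[-0.022,-0.001,0],"rot":[0,0,0.9],"gripper":0},
    {"offset":[-0.019,-0.001,0],"rot":[0,0,0.8],"gripper":0},
    {"offset":[-0.017,-0.001,0],"rot":[0,0,0.6],"gripper":0},
    {"offset":[-0.015,0,0],"rot":[0,0,0.6],"gripper":0},
    {"offset":[-0.012,0,0],"rot":[0,0,0.5],"gripper":0},
    {"offset":[-0.009,0,0],"rot":[0,0,0.3],"gripper":0},
    {"offset":[-0.005,0,0],"rot":[0,0,0.2],"gripper":0},
    {"offset":[-0.002,0,0],"rot":[0,0,0.1],"gripper":0}
  ]
}}

```text
time: 28.78
position: [0.5025, -0.2863, 0.1931]
tool_rot: [-2.371, -2.06, -0.003]
ft_force: [0.3, -0.1, -3.3]
grip_width: 0.182
```

Run:
```python
from h import *
from bench import ctrl,cams
import pickle
s=ctrl.get_state();show(s)
ya=-.14;R=tool(ya-np.pi/2)
P=np.array([.503,-.283,.194])-.0035*np.array([-np.sin(ya),np.cos(ya),0])
plan(s,P,R,2,0)
for n in("scene","top","wrist"):
    r=cams.get_image(n);pickle.dump(r,open(f"f_{n}.pkl","wb"));crop(r,0,0,512,384,1.5,f"pics/f_{n}.png")
```

```text
28.77 [-0.28  0.25  0.88  1.71 -0.2   1.27  0.51] [ 0.5025 -0.2863  0.1931] [[0.14, 0.99, 0.001], [0.99, -0.14, 0.001], [0.001, 0.001, -1.0]] [ 0.3 -0.1 -3.3] 0.182
[{"offset": [-0.0001, 0.0, -0.0005], "rot": [0.0, -0.0, -0.0], "gripper": 0}, {"offset": [-0.0001, 0.0, -0.0004], "rot": [0.0, -0.1, -0.0], "gripper": 0}]
total deg 0.0977071510276733 dist 0.000959247726650269
```

View pics/f_scene.png

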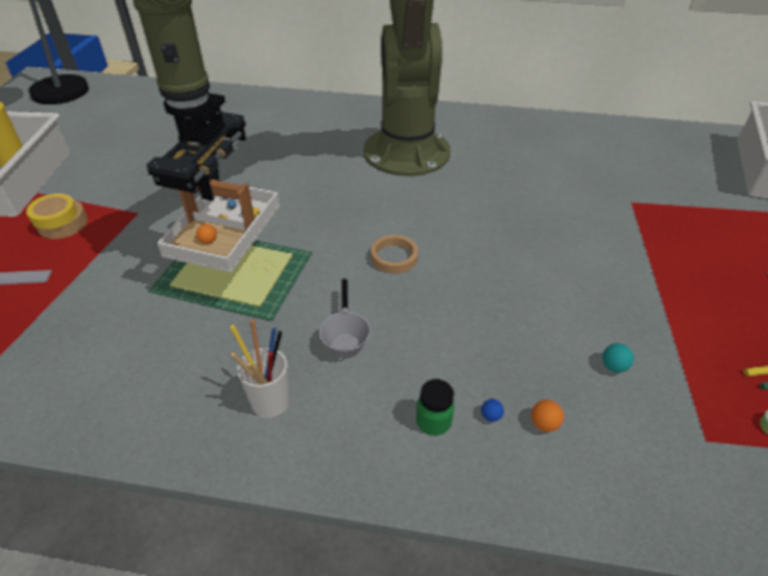

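View pics/f_top.png

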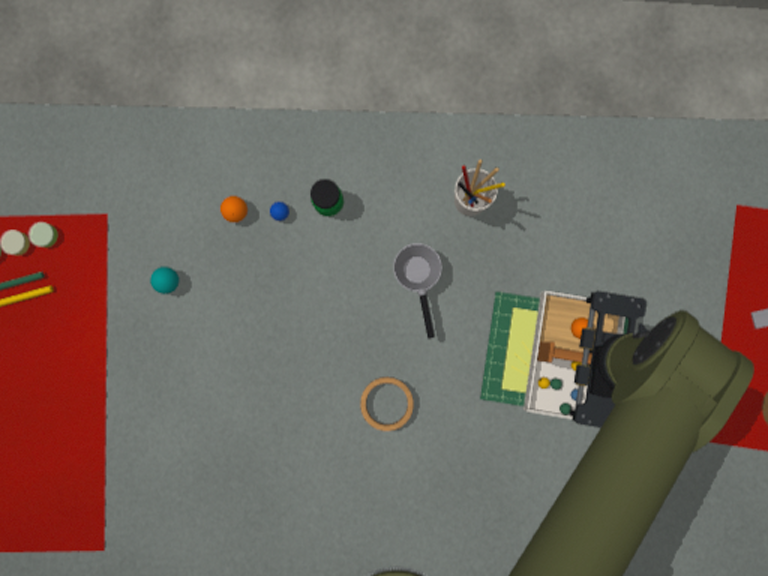

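View pics/f_wrist.png

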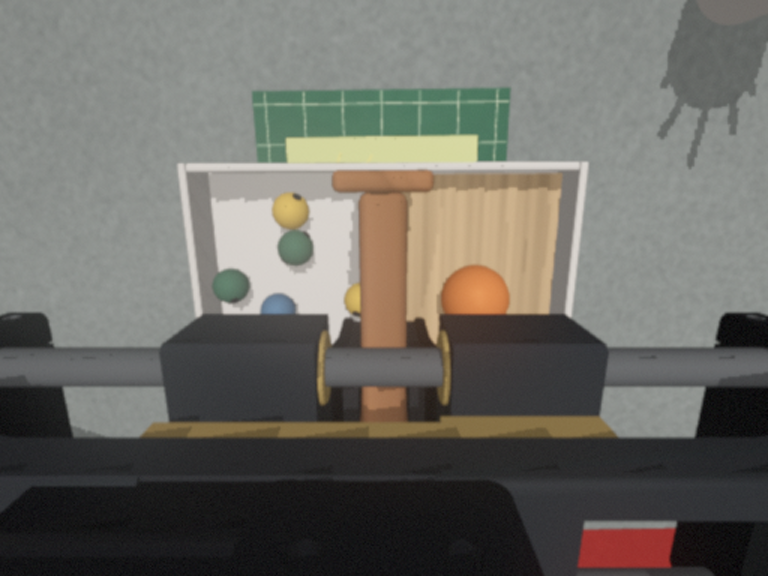

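Run:
```python
from h import *
import pickle
T=pickle.load(open("f_top.pkl","rb"));S=pickle.load(open("f_scene.pkl","rb"))
P=np.array([.503,-.283]);a=-.14;X=np.array([np.cos(a),np.sin(a)]);Y=np.array([-X[1],X[0]])
for r,l in((T,[(541,292),(527,412)]),(S,[(278,190),(160,256),(235,268),(160,236),(239,247)])):
  for u,v in l:
    for z in ((.141,) if r is T else (.141,.109)):
      p=onz(r,(u+.5)/1.5-.5,(v+.5)/1.5-.5,z);d=p[:2]-P;print((u,v),z,np.round(p,3),"panel frame",np.round([d@X,d@Y],3))
```

```text
(541, 292) 0.141 [ 0.609 -0.221  0.141] panel frame [0.096 0.076]
(527, 412) 0.141 [ 0.413 -0.201  0.141] panel frame [-0.101  0.069]
(278, 190) 0.141 [ 0.41  -0.199  0.141] panel frame [-0.104  0.07 ]
(278, 190) 0.109 [ 0.367 -0.216  0.109] panel frame [-0.144  0.047]
(160, 256) 0.141 [ 0.627 -0.34   0.141] panel frame [ 0.131 -0.039]
(160, 256) 0.109 [ 0.595 -0.364  0.109] panel frame [ 0.102 -0.067]
(235, 268) 0.141 [ 0.634 -0.205  0.141] panel frame [0.119 0.096]
(235, 268) 0.109 [ 0.602 -0.222  0.109] panel frame [0.09  0.074]
(160, 236) 0.141 [ 0.578 -0.362  0.141] panel frame [ 0.085 -0.068]
(160, 236) 0.109 [ 0.543 -0.388  0.109] panel frame [ 0.054 -0.098]
(239, 247) 0.141 [ 0.582 -0.216  0.141] panel frame [0.069 0.077]
(239, 247) 0.109 [ 0.548 -0.234  0.109] panel frame [0.038 0.054]
```

Request:
{"op": "carry_out", "data": {
  "rows": [
    {"offset":[0,0,-0.001],"rot":[0,0,0],"gripper":0},
    {"offset":[0,0,0],"rot":[0,0,0],"gripper":0},
    {"offset":[0,0,0],"rot":[0,0,0],"gripper":0},
    {"offset":[0,0,0],"rot":[0,0,0],"gripper":0},
    {"offset":[0,0,0],"rot":[0,0,0],"gripper":0},
    {"offset":[0,0,0],"rot":[0,0,0],"gripper":0},
    {"offset":[0,0,0],"rot":[0,0,0],"gripper":0},
    {"offset":[0,0,0],"rot":[0,0,0],"gripper":0}
  ]
}}

```text
time: 29.92
position: [0.5024, -0.2863, 0.1941]
tool_rot: [-2.371, -2.06, -0.002]
ft_force: [-0.5, 0.1, -3.5]
grip_width: 0.177
```

Run:
```python
from h import *
from bench import ctrl,cams,workorder
s=ctrl.get_state();show(s);print(np.abs(s["qd"]).max())
r=cams.get_image("scene");crop(r,90,80,160,120,5,"pics/g.png")
print(workorder.close_job())
```

```text
29.93 [-0.28  0.25  0.88  1.71 -0.2   1.27  0.5 ] [ 0.5024 -0.2863  0.1941] [[0.14, 0.99, 0.001], [0.99, -0.14, 0.001], [0.001, 0.001, -1.0]] [-0.5  0.1 -3.5] 0.177
0.0027410787945390826
the job is handed in; nothing more can be done
None
```

View pics/g.png

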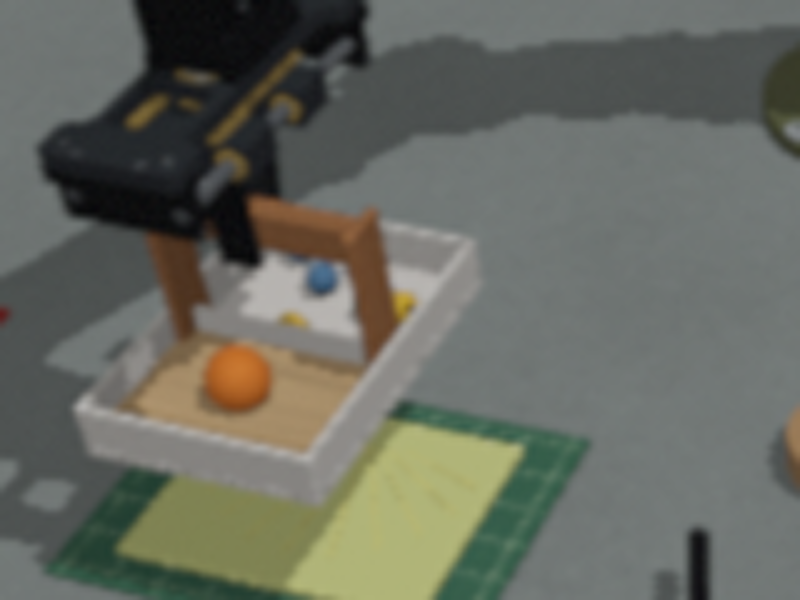

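I handed the job in at about 30 s, well under the 72 s limit. The cup is emptied and back on the table, and the caddy is held over the painted panel.

- **Pour:** I gripped the cup with the hand leant 40° and rolled it about 96° over the compartment. The views after the pour show all six beads in the compartment and the cup empty.
- **Cup:** It stands upright on its original spot.
- **Caddy:** I lifted it by the middle of the handle and carried it smoothly to above the panel.
- **Last checks:** The tool was level to about 0.1° and the joints were still. By arm position, the underside is about 100 mm above the panel. The ball is in its pocket. The tape, paint jar and pencil pot look unmoved; I did not measure them again.
- **Disagreements:** Tray corners from the images agree with a centred caddy mostly within 5 mm; the worst were 8 to 10 mm off. In the final views, parts of the compartment are hidden behind the gripper and handle, so not every bead could be counted again in a single picture.

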